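# Lay up the breakfast caddy

### The job

Lay up the breakfast caddy, the steel tray with four grey wells: take the things on the counter in front of the sink and stand the two clean mugs in the two long rectangular wells, one in each and still upside down, the small glass upright in the round well and the pepper mill upright in the square well. The used mug, which stands mouth up, and the big upturned tumbler do not belong in it: leave them where they are. Set everything down flat on the floor of its well without dropping it.

Things in the scene. Friction and masses are not known exactly. Their poses are not given: they have to be found in the camera images.
- mug_a_mid (a point): a clean cream mug standing upside down (mouth on the counter, brown unglazed foot ring on top), 64 mm across its round body, 50 mm high, with a loop handle; point: on the axis of the round body, half-way up (25 mm). Its z axis points up; the handle points along its -y axis and reaches 60 mm from the axis (the body reaches 32 mm along +y). The flat way to grip it is across its x axis, away from the handle. The body narrows a little upwards
- mug_b_mid (a point): a second mug, just like mug_a: a clean cream mug standing upside down (mouth on the counter, brown unglazed foot ring on top), 64 mm across its round body, 50 mm high, with a loop handle; point: on the axis of the round body, half-way up (25 mm). Its z axis points up; the handle points along its -y axis and reaches 60 mm from the axis (the body reaches 32 mm along +y). The flat way to grip it is across its x axis, away from the handle. The body narrows a little upwards
- small_glass_mid (a point): a small clear glass standing upright, round, 61 mm high, 48 mm across at the rim and 38 mm at the foot; point: on its axis, 30 mm above its foot; z up
- mill_mid (a point): the pepper mill standing upright, a round glass body with a dark filling and a grey head, 90 mm high, 44 mm across up to 70 mm height, the head 34 mm; point: on its axis, half-way up (45 mm); z up
- used_mug_mid (a point): the used mug, the same shape as the clean ones but standing mouth up; to be left alone; point: on the axis of the round body, half-way up (25 mm above the counter); its z axis points down, its handle along its -y axis
- tumbler_mid (a point): the big clear tumbler, standing upside down, 81 mm across, 91 mm high; to be left alone; point: on its axis, half-way up
- long_well_a: a fixed grey insert of the caddy with one long rectangular well, 88 mm inside along its x axis and 114 mm along its y axis, room for one mug with its handle pointing along +y or -y (the mug's round body is then off the middle by about 13 mm, away from the handle); it lies on the caddy's 3 mm floor, point: centre of its underside, z up; its own floor is 4 mm above this point, its rim 8 mm higher and 4 mm thick
- long_well_b: a second insert, just like long_well_a: a fixed grey insert of the caddy with one long rectangular well, 88 mm inside along its x axis and 114 mm along its y axis, room for one mug with its handle pointing along +y or -y (the mug's round body is then off the middle by about 13 mm, away from the handle); it lies on the caddy's 3 mm floor, point: centre of its underside, z up; its own floor is 4 mm above this point, its rim 8 mm higher and 4 mm thick
- square_well: a fixed grey insert of the caddy with one square well, 68 by 68 mm inside along its x and y axes, for the mill; it lies on the caddy's 3 mm floor, point: centre of its underside, z up; its own floor is 4 mm above this point, its rim 8 mm higher and 4 mm thick
- round_well: a fixed grey insert of the caddy with one round well, 62 mm inside diameter, for the small glass; it lies on the caddy's 3 mm floor, point: centre of its underside, z up; its own floor is 4 mm above this point, its rim 8 mm higher and 4 mm thick. The four inserts, 104 mm by 130 mm each, lie two by two in a fixed steel tray of 232 by 278 mm (its wall is 14 mm high), in any arrangement, all turned alike; centres 108 mm apart along x and 132 mm along y
There are look-alikes about, which are no part of the job. Leave any green or turquoise look-alike of the part that bears mill_mid alone.

How it is judged:
By the outcome, as a careful person would: the job done as asked, in the order asked, and still so for the second after the job is handed in, with the robot touching nothing.
It also fails if it takes over 109 s, if anything falls off the work surface, if the arm or the gripper's body presses on something with over 40 N, if the wrist force passes 120 N, or if a joint passes its speed limit or range.

### The arm

A 7-joint arm with a two-finger parallel gripper is mounted at the origin on a cart in front of the work surface, level with it; the furniture and walls round the work are solid. World frame = base frame: x ahead of the robot, y to its left, z up, the work surface at z = 0. Lengths are in m, angles in rad, forces in N, time in s.
With the tool pointing down it reaches from about 0.425 to 0.825 m from the base axis. Payload 3.6 kg.
Tool frame: the origin (TCP) lies on the centre line of the jaws, within the pads' length; the fingertips stand 8 mm ahead of it and the grasp point (between the pads) lies 11 mm behind it (bot.nose_length is the distance from the TCP to the fingertips, in m); z points along the fingers, y is the line along which they close (so a half turn about z gives the same grasp; the last joint's range is limited). The gripper opens to 85 mm and grips with 20 to 120 N. Pads are 22 mm wide; open, the fingers measure 114 mm over their backs; the gripper's body (76 mm by 85 mm) begins 54 mm behind the grasp point. The pads swing forward as they close: fully open they stand 13 mm farther back than shut.
Start: joints at [-1.29, 0.615, -0.013, 1.423, 0.008, 1.103, -0.04], TCP at [0.196, 0.62, 0.202] pointing down, gripper open.
Joint ranges: [-3.12, 3.12], [-0.3, 2.06], [-1.34, 1.32], [0.26, 2.42], [-1.36, 4.5], [0.01, 1.98], [-2.84, 2.84]. Speed limits (rad/s): [2.79, 2.79, 3.14, 3.14, 3.14, 3.14, 3.14].

### API

Orientations are given as a unit quaternion [x, y, z, w].
In Python, from bench import monitor, imaging, bot gives the robot as it stands.
- The arm moves only by the tool play_rows, never from a script. Its argument "targets" is a list of rows, each an object with "dp": the shift along the world's x, y, z as a fraction of full scale, a list of three; "turn": the turn, a rotation vector about the world's x, y, z as a fraction of full scale, a list of three; "grip": the opening in per cent of the stroke, from 0 (shut) to 100 (fully open). In form: [{"dp": [dx, dy, dz], "turn": [wx, wy, wz], "grip": grip}, ...]. A call has 1 to 5 rows; each row shifts and turns the commanded pose from where the row before left it; what a row does not reach is not made up. Full scale, the value 1, is 2.5 cm for a shift and 0.12 rad for a turn. A row lasts 1/12 s, in which the tool goes at most 41.7 mm and 7.16 degrees, less where a joint would pass 70% of its speed; a pose out of reach is approached as far as the arm can. A call with a number of a shift or a turn outside -1 to 1 is refused whole. A call with a gripper value outside its range is refused whole. The fingers move at their own pace and stop on an object; the grip force is fixed at half the most. Time passes only in rows, so rows that do not move let the fingers close. It gives the time, the measured TCP pose, the force, the opening and the grip force at its end, in the units of the state.
- monitor.state(): the state, without advancing time (a new reading comes with each control period).
- imaging.get_image(name): name is "side" or "top"; returns a dict with "pixels" (384x512x3 uint8, blue, green, red), "fx", "fy", "cx", "cy" (pixels), "k1" (the pictures are not rectified: a ray, as slopes to the right and down, at radius r is drawn at 1 + k1 r^2 times it, then the intrinsics apply), "rvec" (rotation vector, rad) and "tvec" (3), from world to camera coordinates, as OpenCV has them. Camera axes: x right, y down, z forward; pixel columns grow to the right and rows downward; lengths in m; the calibration is good to about 2 mm. A picture is of the moment at which its call begins. There is no depth.
- bot.close_job(): hands the job in; it is judged then, once.
The state is a dict: "t": time; "joint_positions": joint angles; "qvel": joint speeds; "tau": joint torques, N m; "tool_pos": TCP position; "orientation": TCP orientation; "contact_force": force on the tool from outside, world axes, zero at the start; "torque": the same for the moment, N m; "width": opening from 0.0 (shut) to 1.0 (fully open); "gripper_force": force on a finger pad.
Only numpy, scipy, OpenCV 4.12 (cv2) and the standard library are available. Lean on these libraries where they do the work, as an engineer would, in place of code of your own. Each camera call takes 0.05 s, during which the arm holds its last target. There are 200 camera calls.

## Working session

There is one attempt and no reset: what is moved stays moved. The work goes in short steps, Python scripts to look and compute and a tool call to move; the robot and the scene stay as the last step left them, time stands still between calls to the robot, and variables do not carry over. Pictures are saved under pics/ and viewed, at most 14 in all, crops included, and the job is handed in when it is done.

Besides the shell and the picture viewer there is one more tool, called after "Call:" in YAML: its name, and indented under it one key for each argument. play_rows: Moves the arm, as the interface text tells. Shift numbers are shares of 2.5 cm and turn numbers shares of 0.12 rad, none past 1 either way. Its arguments: {"type":"object","properties":{"targets":{"type":"array","items":{"type":"object","properties":{"dp":{"type":"array","items":{"type":"number"}},"turn":{"type":"array","items":{"type":"number"}},"grip":{"type":"number"}}}}},"required":["targets"]}

```bash
ls; mkdir -p pics; python3 - <<'E'
from bench import monitor, imaging, bot
import cv2
s=monitor.state();print(s)
for n in("side","top"):
    i=imaging.get_image(n);cv2.imwrite(f"pics/{n}0.png",cv2.resize(i["pixels"],(800,600),interpolation=cv2.INTER_CUBIC));print(n,{k:v for k,v in i.items() if k!="pixels"})
E
```

```text
pics
{'t': 0.0, 'joint_positions': array([-1.2904757 ,  0.61591342, -0.01260968,  1.42489592,  0.00807572,
        1.10337955, -0.04041348]), 'qvel': array([-2.11378835e-03, -1.14550786e-03,  1.56273786e-03,  1.09314540e-03,
       -1.22811588e-03,  4.44522732e-05, -7.06688556e-04]), 'tau': array([-3.31459469e-04, -4.69212663e+01,  2.59129414e-01, -1.71028483e+01,
        9.89414257e-03,  9.74292518e-03,  1.00115619e-05]), 'tool_pos': array([0.19605639, 0.61885468, 0.20064298]), 'orientation': array([ 1.52791068e-01,  9.88257693e-01, -1.25976812e-03, -1.85384839e-04]), 'contact_force': array([-0.15707915, -0.2513401 ,  0.03039283]), 'torque': array([0.00576689, 0.04733633, 0.04076972]), 'gripper_force': 0.0, 'width': 0.9995652971409985}
side {'fx': 441.73750223468403, 'fy': 441.73750223468403, 'cx': 259.3912530996629, 'cy': 198.08816874379934, 'k1': -0.12282060827301007, 'rvec': array([ 2.13952267, -0.6618985 ,  0.30769828]), 'tvec': array([-0.39728379,  0.25438228,  0.92521526])}
top {'fx': 410.61321155722555, 'fy': 410.61321155722555, 'cx': 261.1015080772416, 'cy': 196.65897486528522, 'k1': -0.008755412224663264, 'rvec': array([ 2.0526945 , -2.18172583,  0.22697879]), 'tvec': array([0.07217635, 0.5289151 , 1.12698854])}
```

View pics/top0.png

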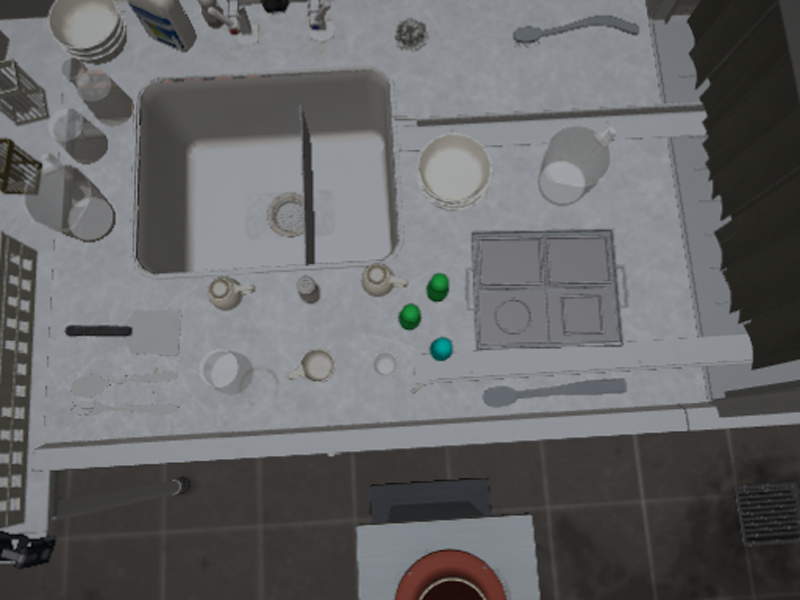

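View pics/side0.png

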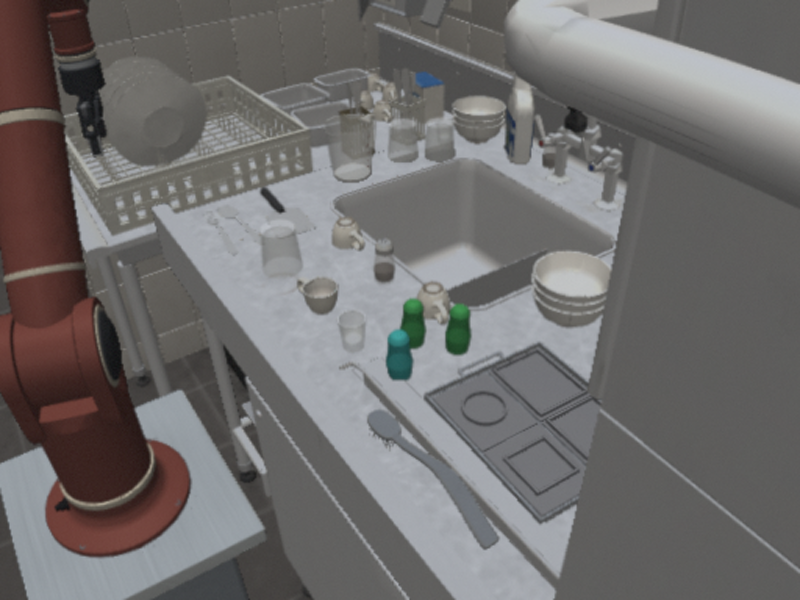

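Top shows clean mugs at about (224,292) and (377,279), the mill at (308,289), the small glass at (386,364) and the caddy at (548,290). The green and turquoise look-alikes are at (410–440, 285–350). I'll zoom in to measure.

```bash
cat > h.py <<'E'
import numpy as np, cv2
from bench import monitor, imaging, bot
def cam(n):
    i=imaging.get_image(n);R=cv2.Rodrigues(i["rvec"])[0];return i,R
def ray(i,R,u,v):
    d=np.array([(u-i["cx"])/i["fx"],(v-i["cy"])/i["fy"]]);s=d.copy()
    for _ in range(8): s=d/(1+i["k1"]*(s@s))
    return -R.T@i["tvec"], R.T@np.array([*s,1])
def at(i,R,u,v,z):
    c,d=ray(i,R,u,v);return c+d*(z-c[2])/d[2]
def proj(i,R,p):
    q=R@np.asarray(p)+i["tvec"];s=q[:2]/q[2];s=s*(1+i["k1"]*(s@s));return s*i["fx"]+[i["cx"],i["cy"]]
def crop(i,u0,v0,w,h,k,name):
    cv2.imwrite(f"pics/{name}.png",cv2.resize(i["pixels"][v0:v0+h,u0:u0+w],None,fx=k,fy=k,interpolation=cv2.INTER_CUBIC))
E
python3 - <<'E'
from h import *
i,R=cam("top"); crop(i,125,165,155,85,5,"c1"); crop(i,290,140,120,95,6,"c2")
print(-R.T@i["tvec"])
j,S=cam("side"); crop(j,150,130,155,120,5,"c3"); print(-S.T@j["tvec"])
E
```

```text
[0.29345025 0.05828192 1.21060066]
[ 0.01414845 -0.71078144  0.75707172]
```

View pics/c1.png

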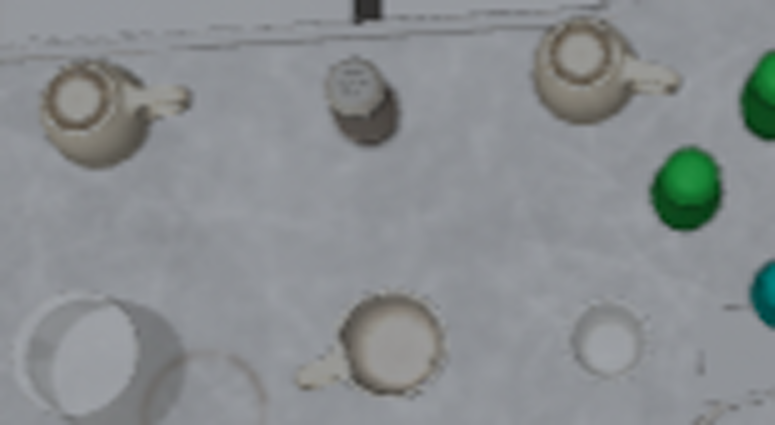

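View pics/c2.png

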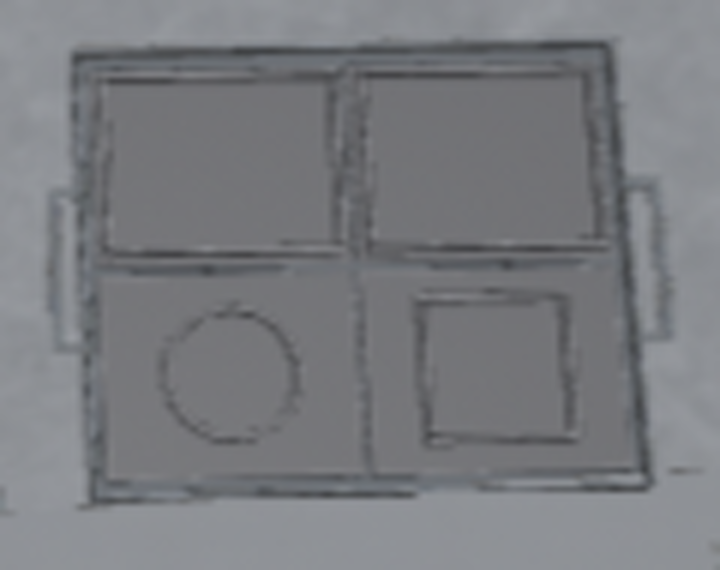

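View pics/c3.png

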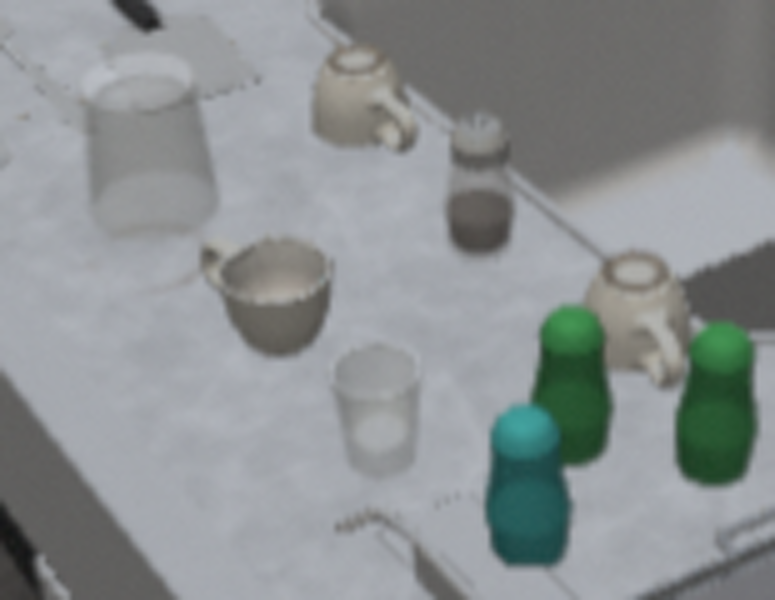

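```bash
python3 - <<'E'
from h import *
i,R=cam("top"); j,S=cam("side")
t=lambda x,y:(125+(x-2)/5,165+(y-2)/5); s=lambda x,y:(150+(x-2)/5,130+(y-2)/5); c=lambda x,y:(290+(x-2.5)/6,140+(y-2.5)/6)
obj={"mugL":((77,98),(357,60),.05),"mugR":((581,53),(634,270),.05),"mill":((355,86),(480,128),.09),"glass":((610,340),(376,370),.061)}
for n,(a,b,z) in obj.items():
    c1,d1=ray(i,R,*t(*a)); c2,d2=ray(j,S,*s(*b))
    k=np.linalg.lstsq(np.c_[d1,-d2],c2-c1,rcond=None)[0]
    print(n,at(i,R,*t(*a),z).round(4),at(j,S,*s(*b),z).round(4),"tri",((c1+k[0]*d1+c2+k[1]*d2)/2).round(4))
for n,tip in (("mugL",(187,98)),("mugR",(678,82))):
    p=at(i,R,*t(*obj[n][0]),.05);q=at(i,R,*t(*tip),.025);print(n,"handle",(q-p).round(4),np.degrees(np.arctan2(*(q-p)[[1,0]])))
from scipy.optimize import least_squares
px=np.array([c(*p) for p in [(72,52),(612,42),(652,487),(92,503)]])
# tray corners: local x along ahead; y left
def m(p,hx=.116,hy=.139,z=.014):
    C,Sn=np.cos(p[2]),np.sin(p[2]);return [proj(i,R,[p[0]+C*x-Sn*y,p[1]+Sn*x+C*y,z]) for x,y in[(hx,hy),(hx,-hy),(-hx,-hy),(-hx,hy)]]
r=least_squares(lambda p:(np.array(m(p))-px).ravel(),[.57,-.3,0]);print(r.x,r.fun.round(1))
for n,pp in (("round",(231,375)),("sq",(498,367)),("LL",(222,163)),("LR",(480,160))): 
    p=at(i,R,*c(*pp),.015); d=(p-[*r.x[:2],0])[:2];C,Sn=np.cos(r.x[2]),np.sin(r.x[2]);print(n,p.round(4),(C*d[0]+Sn*d[1]).round(4),(-Sn*d[0]+C*d[1]).round(4))
for pp in [(105,78),(335,72),(370,78),(590,72),(605,240),(345,248),(108,250),(418,297),(567,293),(575,435),(428,440)]:print(pp,at(i,R,*c(*pp),.015).round(4))
E
```

```text
mugL [0.5913 0.3886 0.05  ] [0.5894 0.3822 0.05  ] tri [0.593  0.3898 0.0451]
mugR [0.6006 0.095  0.05  ] [0.5988 0.0926 0.05  ] tri [0.601  0.0952 0.0477]
mill [0.5786 0.2213 0.09  ] [0.5756 0.2116 0.09  ] tri [0.5811 0.2222 0.0825]
glass [0.4305 0.0869 0.061 ] [0.43   0.0844 0.061 ] tri [0.431  0.0869 0.0589]
mugL handle [ 0.0025 -0.0581 -0.025 ] -87.5725449662591
mugR handle [-0.0146 -0.0558 -0.025 ] -104.69087038909913
[ 0.56330462 -0.22659332 -0.03743143] [-0.5 -0.2  0.2 -0.5  0.5  0.5 -0.3  0.1]
round [ 0.512  -0.1582  0.015 ] -0.0539 0.0664
sq [ 0.5079 -0.2907  0.015 ] -0.0529 -0.0662
LL [ 0.6205 -0.1639  0.015 ] 0.0548 0.0648
LR [ 0.6143 -0.2941  0.015 ] 0.0535 -0.0655
(105, 78) [ 0.6686 -0.1088  0.015 ]
(335, 72) [ 0.6648 -0.2258  0.015 ]
(370, 78) [ 0.6606 -0.2432  0.015 ]
(590, 72) [ 0.6571 -0.3553  0.015 ]
(605, 240) [ 0.5692 -0.3519  0.015 ]
(345, 248) [ 0.5729 -0.2213  0.015 ]
(108, 250) [ 0.5791 -0.1028  0.015 ]
(418, 297) [ 0.5457 -0.255   0.015 ]
(567, 293) [ 0.5433 -0.3295  0.015 ]
(575, 435) [ 0.4717 -0.3247  0.015 ]
(428, 440) [ 0.4736 -0.252   0.015 ]
```

Both cameras agree well enough. Mug L is at about (0.591, 0.387) with its handle at −88°, mug R at (0.600, 0.095) with its handle at −105°, the mill at (0.578, 0.219) and the glass at (0.430, 0.087). The caddy centre is (0.563, −0.227), yaw −2.1°, with the long wells at the back. I'm going above mug L now.

Call:
play_rows:
  targets:
    - {"dp": [0.985,-0.58,0],"turn": [0,0,-0.64],"grip": 100}
    - {"dp": [0.985,-0.58,0],"turn": [0,0,-0.64],"grip": 100}
    - {"dp": [0.985,-0.58,0],"turn": [0,0,-0.64],"grip": 100}
    - {"dp": [0.985,-0.58,0],"turn": [0,0,-0.64],"grip": 100}
    - {"dp": [0.985,-0.58,0],"turn": [0,0,-0.64],"grip": 100}

```text
t: 0.72
tool_pos: [0.3204, 0.5463, 0.2018]
orientation: [0.34, 0.94, -0.0, -0.0]
contact_force: [0.6, 0.8, -0.9]
width: 0.997
gripper_force: 0.0
```

Call:
play_rows:
  targets:
    - {"dp": [0.985,-0.58,0],"turn": [0,0,-0.64],"grip": 100}
    - {"dp": [0.985,-0.58,0],"turn": [0,0,-0.64],"grip": 100}
    - {"dp": [0.985,-0.58,0],"turn": [0,0,-0.64],"grip": 100}
    - {"dp": [0.985,-0.58,0],"turn": [0,0,-0.64],"grip": 100}
    - {"dp": [0.985,-0.58,0],"turn": [0,0,-0.64],"grip": 100}

```text
t: 1.13
tool_pos: [0.4435, 0.4738, 0.2018]
orientation: [0.513, 0.858, 0.0, -0.0]
contact_force: [0.2, 0.2, 0.4]
width: 1.003
gripper_force: 0.0
```

Call:
play_rows:
  targets:
    - {"dp": [0.985,-0.58,0],"turn": [0,0,-0.64],"grip": 100}
    - {"dp": [0.985,-0.58,0],"turn": [0,0,-0.64],"grip": 100}
    - {"dp": [0.985,-0.58,0],"turn": [0,0,-0.64],"grip": 100}
    - {"dp": [0.985,-0.58,0],"turn": [0,0,-0.64],"grip": 100}
    - {"dp": [0.985,-0.58,0],"turn": [0,0,-0.64],"grip": 100}

```text
t: 1.55
tool_pos: [0.5665, 0.4015, 0.2017]
orientation: [0.668, 0.744, -0.0, -0.0]
contact_force: [-0.7, 0.2, 0.7]
width: 1.0
gripper_force: 0.0
```

Call:
play_rows:
  targets:
    - {"dp": [0.985,-0.58,0],"turn": [0,0,-0.6],"grip": 100}
    - {"dp": [0,0,-1],"turn": [0,0,0],"grip": 100}
    - {"dp": [0,0,-1],"turn": [0,0,0],"grip": 100}
    - {"dp": [0,0,-1],"turn": [0,0,0],"grip": 100}
    - {"dp": [0,0,0],"turn": [0,0,0],"grip": 100}

```text
t: 1.97
tool_pos: [0.5864, 0.3858, 0.1204]
orientation: [0.693, 0.721, -0.006, -0.002]
contact_force: [-0.8, -0.5, -0.6]
width: 0.999
gripper_force: 0.0
```

```bash
cat >> h.py <<'E'
def st():
    from scipy.spatial.transform import Rotation as Ro
    s=monitor.state();y=Ro.from_quat(s["orientation"]).as_matrix()
    a=np.degrees(np.arctan2(y[1,1],y[0,1]))
    print("t %.2f"%s["t"],"p",s["tool_pos"].round(4),"closing deg %.1f"%a,"z",y[:,2].round(3),"w %.3f F %.1f"%(s["width"],s["gripper_force"]),s["contact_force"].round(1))
E
python3 - <<'E'
from h import *
st(); i,R=cam("top"); crop(i,120,130,150,110,5,"d1")
E
```

```text
t 1.97 p [0.5864 0.3858 0.1204] closing deg 2.3 z [-0.011 -0.006 -1.   ] w 0.999 F 0.0 [-0.8 -0.5 -0.6]
```

View pics/d1.png

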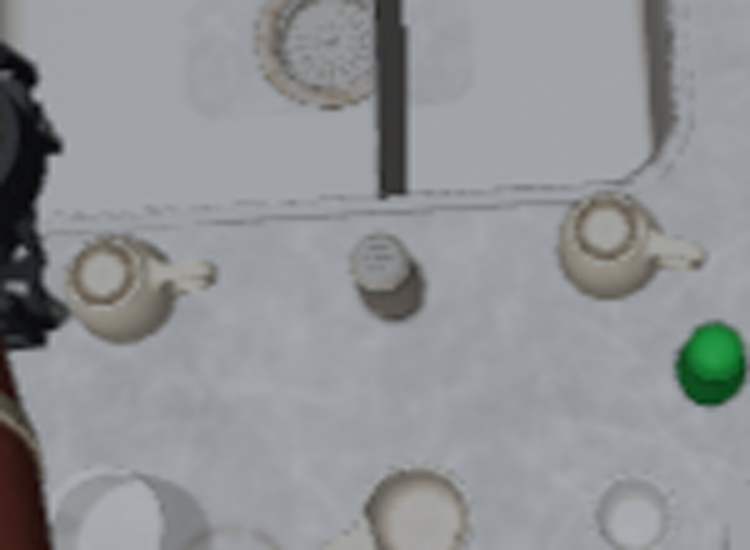

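Gripper comes in from the left, its finger tips at about (60,320) and (55,145) beside mug L's foot ring (103,272). I'll check this against the projection of the TCP.

```bash
python3 - <<'E'
from h import *
st();i,R=cam("top")
p=monitor.state()["tool_pos"]
for dx in(-.05,.05):
  print(((proj(i,R,p+[dx,0,0.003])-[120,130])*5+2).round())
print(((proj(i,R,[.591,.387,.05])-[120,130])*5+2).round())
j,S=cam("side"); crop(j,150,90,150,100,5,"d2")
for dx in(-.05,.05):print(((proj(j,S,p+[dx,0,0.003])-[150,90])*5+2).round())
E
```

```text
t 2.02 p [0.5879 0.3868 0.1234] closing deg 2.3 z [-0.007 -0.004 -1.   ] w 0.999 F 0.0 [-0.6 -0.4 -0.2]
[ 62. 332.]
[ 62. 154.]
[105. 273.]
[274. 168.]
[414. 124.]
```

View pics/d2.png

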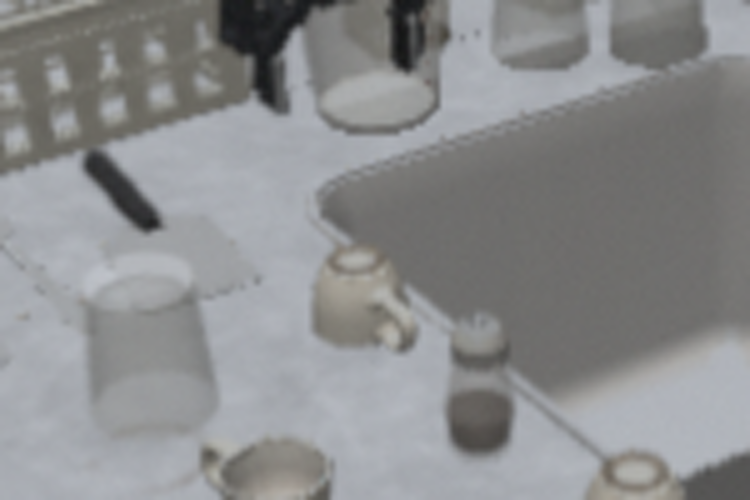

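Top agrees with the TCP, but side shows the tips roughly 30 mm higher than projected, at (275,108) and (405,68). I'll descend partway and look again.

Call:
play_rows:
  targets:
    - {"dp": [0,0,-0.9],"turn": [0,0,0],"grip": 100}
    - {"dp": [0,0,-0.9],"turn": [0,0,0],"grip": 100}
    - {"dp": [0,0,-0.8],"turn": [0,0,0],"grip": 100}
    - {"dp": [0,0,0],"turn": [0,0,0],"grip": 100}
    - {"dp": [0,0,0],"turn": [0,0,0],"grip": 100}

```text
t: 2.53
tool_pos: [0.5908, 0.3881, 0.063]
orientation: [0.693, 0.721, 0.001, 0.0]
contact_force: [0.2, 0.2, -0.0]
width: 0.996
gripper_force: 0.0
```

```bash
python3 - <<'E'
from h import *
st()
i,R=cam("top");j,S=cam("side"); p=monitor.state()["tool_pos"]
a=cv2.resize(i["pixels"][150:225,110:185],None,fx=5,fy=5,interpolation=3);b=cv2.resize(j["pixels"][100:175,180:255],None,fx=5,fy=5,interpolation=3)
cv2.imwrite("pics/e1.png",np.hstack([a,b]))
for dx in(-.05,.05):
  q=p+[dx,0,.003];print(((proj(i,R,q)-[110,150])*5+2).round(),((proj(j,S,q)-[180,100])*5+2+[375,0]).round())
E
```

```text
t 2.53 p [0.5908 0.3881 0.063 ] closing deg 2.3 z [ 0.001  0.001 -1.   ] w 0.996 F 0.0 [ 0.2  0.2 -0. ]
[143. 250.] [510. 203.]
[143.  80.] [646. 158.]
```

View pics/e1.png

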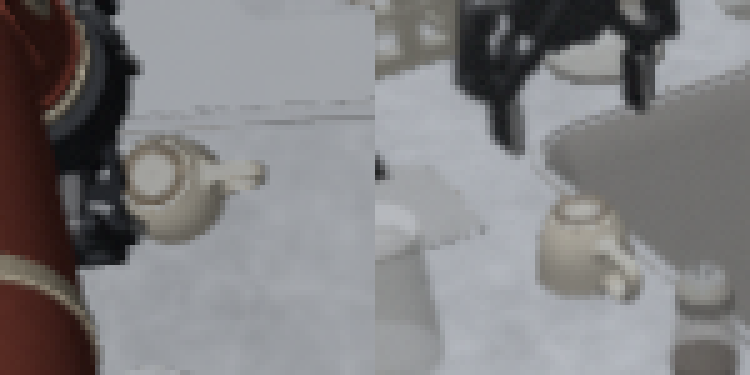

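```bash
python3 - <<'E'
from h import *
i,R=cam("top");j,S=cam("side"); p=monitor.state()["tool_pos"]
# side finger centre line bottoms
for dx,v in((-.05,(512,150)),(.05,(640,108))):
  for dy in (0,.01,.02,.03):
   for dz in(-.0,.01,.02,.03):
    q=p+[dx,dy,dz+.003];a=((proj(j,S,q)-[180,100])*5+2+[375,0]);
    if abs(a[1]-v[1])<14: print(dx,dy,dz,(a-v).round(),"top",((proj(i,R,q)-[110,150])*5+2).round(), "topR",((proj(i,R,q+[0,-.011,0])-[110,150])*5+2).round())
E
```

```text
-0.05 0 0.03 [-7. 12.] top [128. 240.] topR [148. 239.]
-0.05 0.01 0.03 [-14.   5.] top [110. 241.] topR [130. 240.]
-0.05 0.02 0.02 [-20.  13.] top [ 97. 246.] topR [117. 244.]
-0.05 0.02 0.03 [-22.  -1.] top [ 92. 242.] topR [112. 241.]
-0.05 0.03 0.02 [-28.   7.] top [ 79. 247.] topR [ 99. 245.]
-0.05 0.03 0.03 [-29.  -7.] top [ 74. 243.] topR [ 93. 242.]
0.05 0 0.03 [4. 9.] top [128.  66.] topR [148.  65.]
0.05 0.01 0.03 [-5.  3.] top [110.  67.] topR [130.  66.]
0.05 0.02 0.02 [-12.  11.] top [98. 73.] topR [117.  72.]
0.05 0.02 0.03 [-13.  -2.] top [92. 68.] topR [112.  67.]
0.05 0.03 0.02 [-20.   6.] top [80. 74.] topR [100.  73.]
0.05 0.03 0.03 [-20.  -8.] top [75. 69.] topR [94. 68.]
```

Both views put the finger tips about 30 mm higher than the stated geometry implies. I'll go down to the nominal grasp height, where the tips stay clear of the counter under either reading, and check.

Call:
play_rows:
  targets:
    - {"dp": [0,0,-0.6],"turn": [0,0,0],"grip": 100}
    - {"dp": [0,0,-0.6],"turn": [0,0,0],"grip": 100}
    - {"dp": [0,0,-0.5],"turn": [0,0,0],"grip": 100}
    - {"dp": [0,0,0],"turn": [0,0,0],"grip": 100}
    - {"dp": [0,0,0],"turn": [0,0,0],"grip": 100}

```text
t: 3.15
tool_pos: [0.5902, 0.3876, 0.0192]
orientation: [0.693, 0.721, -0.0, -0.0]
contact_force: [0.6, 0.3, 0.7]
width: 1.001
gripper_force: 0.0
```

```bash
python3 - <<'E'
from h import *
st()
i,R=cam("top");j,S=cam("side"); p=monitor.state()["tool_pos"]
a=cv2.resize(i["pixels"][150:225,110:185],None,fx=5,fy=5,interpolation=3);b=cv2.resize(j["pixels"][100:175,180:255],None,fx=5,fy=5,interpolation=3)
cv2.imwrite("pics/e2.png",np.hstack([a,b]))
for dx in(-.05,.05):
  q=p+[dx,0,.003];print(((proj(i,R,q)-[110,150])*5+2).round(),((proj(j,S,q)-[180,100])*5+2+[375,0]).round())
E
```

```text
t 3.15 p [0.5902 0.3876 0.0192] closing deg 2.3 z [-0.001 -0.    -1.   ] w 1.001 F 0.0 [0.6 0.3 0.7]
[166. 266.] [515. 265.]
[165. 102.] [648. 218.]
```

View pics/e2.png

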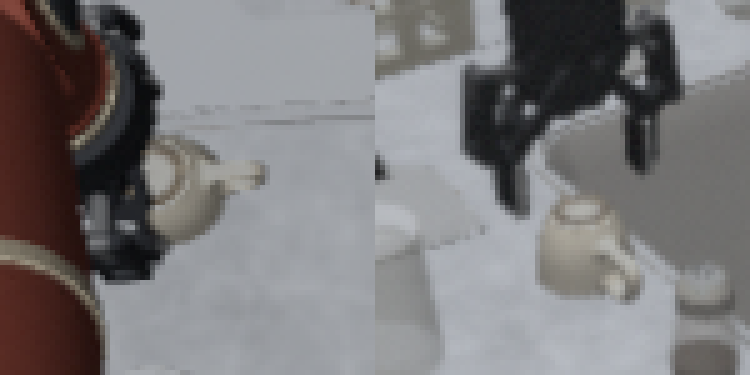

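Side shows the tips at (517,213) and (641,170), straddling the mug's foot ring but about 33 mm higher than the TCP reading implies. I'll check nose_length before going lower.

```bash
python3 - <<'E'
from h import *
print(bot.nose_length,[k for k in dir(bot) if k[0]!='_'],[k for k in dir(monitor) if k[0]!='_'])
E
```

```text
0.008 ['MotionError', 'close_job', 'nose_length'] ['state']
```

Call:
play_rows:
  targets:
    - {"dp": [0,0,-0.25],"turn": [0,0,0],"grip": 100}
    - {"dp": [0,0,-0.2],"turn": [0,0,0],"grip": 100}
    - {"dp": [0,0,0],"turn": [0,0,0],"grip": 100}

```text
t: 3.5
tool_pos: [0.5895, 0.3873, 0.007]
orientation: [0.693, 0.721, -0.001, -0.0]
contact_force: [-0.1, 0.1, -0.5]
width: 1.001
gripper_force: 0.0
```

Call:
play_rows:
  targets:
    - {"dp": [0,0,-0.15],"turn": [0,0,0],"grip": 100}
    - {"dp": [0,0,0],"turn": [0,0,0],"grip": 100}

```text
t: 3.67
tool_pos: [0.5898, 0.3874, 0.0035]
orientation: [0.693, 0.721, -0.001, -0.0]
contact_force: [0.9, -0.0, -0.9]
width: 1.0
gripper_force: 0.0
```

Call:
play_rows:
  targets:
    - {"dp": [0,0,-0.15],"turn": [0,0,0],"grip": 100}
    - {"dp": [0,0,0],"turn": [0,0,0],"grip": 100}

```text
t: 3.83
tool_pos: [0.5899, 0.3874, -0.0002]
orientation: [0.693, 0.721, -0.001, -0.0]
contact_force: [-0.4, -0.7, -0.3]
width: 1.0
gripper_force: 0.0
```

```bash
python3 - <<'E'
from h import *
st()
i,R=cam("top");j,S=cam("side"); p=monitor.state()["tool_pos"]
a=cv2.resize(i["pixels"][150:225,110:185],None,fx=5,fy=5,interpolation=3);b=cv2.resize(j["pixels"][100:175,180:255],None,fx=5,fy=5,interpolation=3)
cv2.imwrite("pics/e3.png",np.hstack([a,b]))
E
```

```text
t 3.83 p [ 5.899e-01  3.874e-01 -2.000e-04] closing deg 2.3 z [-0.001 -0.    -1.   ] w 1.000 F 0.0 [-0.4 -0.7 -0.3]
```

View pics/e3.png

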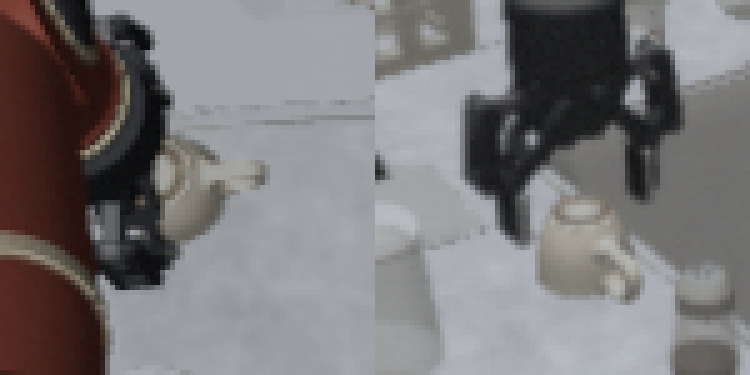

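Side shows the tips at (517,240) and (642,198), only level with the top of the mug (about 40 mm above the counter), and there is no contact force. So the gripper really does sit 35–40 mm higher than the reported geometry. I'll descend further, watching the force and measuring tip height numerically.

Call:
play_rows:
  targets:
    - {"dp": [0,0,-0.2],"turn": [0,0,0],"grip": 100}
    - {"dp": [0,0,-0.16],"turn": [0,0,0],"grip": 100}
    - {"dp": [0,0,0],"turn": [0,0,0],"grip": 100}

```text
t: 4.18
tool_pos: [0.5894, 0.3872, -0.0097]
orientation: [0.693, 0.721, -0.001, -0.0]
contact_force: [-0.1, -0.3, -0.7]
width: 0.999
gripper_force: 0.0
```

```bash
cat >> h.py <<'E'
def tip(j,S,p,dx,off=.0):
    """height of the lowest dark (finger) pixel near the finger at p+dx along x"""
    g=j["pixels"].max(2).astype(int); u,v=proj(j,S,p+np.array([dx,0,.03]))
    b=None
    for c in range(int(u)-5,int(u)+6):
        col=np.where(g[int(v)-40:int(v)+30,c]<75)[0]
        if len(col): b=max(b or 0,col[-1]+int(v)-40)
    zz=np.linspace(-.03,.12,301); vs=np.array([proj(j,S,[p[0]+dx,p[1],z])[1] for z in zz])
    return None if b is None else (b,zz[np.argmin(abs(vs-b-.5))].round(4))
E
python3 - <<'E'
from h import *
st();j,S=cam("side");p=monitor.state()["tool_pos"];print(tip(j,S,p,-.05),tip(j,S,p,.05))
g=cv2.imread("pics/side0.png");print(proj(j,S,[.196,.619,.206])*800/512)
for v in range(120,170,4):print(v,g[v,80:112:4].max(1))
E
```

```text
t 4.18 p [ 0.5894  0.3872 -0.0097] closing deg 2.3 z [-0.002 -0.001 -1.   ] w 0.999 F 0.0 [-0.1 -0.3 -0.7]
(np.int64(150), np.float64(0.032)) (np.int64(142), np.float64(0.027))
[104.44030284 162.65308521]
120 [ 44  33  31  33  49  30  88 105]
124 [ 73  38  28  37  38  28  64 101]
128 [ 97  32  97  91  34  30  43 100]
132 [100  32  48  51  30  28  28  98]
136 [110  40  32  28  36  43  44  98]
140 [104 108  73  28  35  75 102 100]
144 [101 105  86  35  33  77 121 128]
148 [102 106 115  43  35  67 103 140]
152 [124 114 110  72  32  47 113 134]
156 [154 141 128 124  96 107 128 133]
160 [172 168 157 145 132 119 121 137]
164 [137 173 164 171 168 130 112 122]
168 [114 163 160 135 163 169 116 116]
```

Call:
play_rows:
  targets:
    - {"dp": [0,0,-0.2],"turn": [0,0,0],"grip": 100}
    - {"dp": [0,0,-0.2],"turn": [0,0,0],"grip": 100}
    - {"dp": [0,0,0],"turn": [0,0,0],"grip": 100}

```text
t: 4.48
tool_pos: [0.5893, 0.3872, -0.0199]
orientation: [0.693, 0.721, -0.001, -0.0]
contact_force: [0.7, 0.0, -1.1]
width: 1.0
gripper_force: 0.0
```

```bash
python3 - <<'E'
from h import *
st();j,S=cam("side");p=monitor.state()["tool_pos"];print(tip(j,S,p,-.05),tip(j,S,p,.05))
crop(j,170,90,90,85,5,"f1")
E
```

```text
t 4.48 p [ 0.5893  0.3872 -0.0199] closing deg 2.3 z [-0.002 -0.001 -1.   ] w 1.000 F 0.0 [ 0.7  0.  -1.1]
(np.int64(152), np.float64(0.0245)) (np.int64(145), np.float64(0.016))
```

View pics/f1.png

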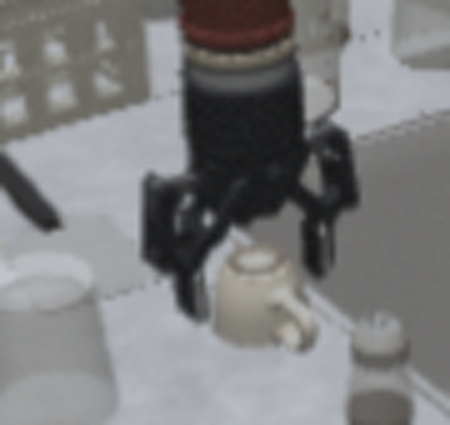

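The fingers now straddle the mug, tips at (195,315) and (315,270), roughly 20 mm above the counter. Closing.

Call:
play_rows:
  targets:
    - {"dp": [0,0,0],"turn": [0,0,0],"grip": 40}
    - {"dp": [0,0,0],"turn": [0,0,0],"grip": 40}
    - {"dp": [0,0,0],"turn": [0,0,0],"grip": 40}
    - {"dp": [0,0,0],"turn": [0,0,0],"grip": 40}
    - {"dp": [0,0,0],"turn": [0,0,0],"grip": 40}

```text
t: 4.95
tool_pos: [0.5913, 0.3879, -0.0173]
orientation: [0.693, 0.721, 0.001, 0.0]
contact_force: [-0.2, -1.0, 3.6]
width: 0.661
gripper_force: 64.0
```

Call:
play_rows:
  targets:
    - {"dp": [0,0,0],"turn": [0,0,0],"grip": 40}
    - {"dp": [0,0,0],"turn": [0,0,0],"grip": 40}
    - {"dp": [0,0,0],"turn": [0,0,0],"grip": 40}

```text
t: 5.2
tool_pos: [0.5913, 0.3879, -0.0173]
orientation: [0.693, 0.721, 0.001, 0.0]
contact_force: [0.3, -0.5, 5.4]
width: 0.658
gripper_force: 64.2
```

Call:
play_rows:
  targets:
    - {"dp": [0,0,0.3],"turn": [0,0,0],"grip": 40}
    - {"dp": [0,0,0.5],"turn": [0,0,0],"grip": 40}
    - {"dp": [0,0,1],"turn": [0,0,0],"grip": 40}
    - {"dp": [0,0,1],"turn": [0,0,0],"grip": 40}
    - {"dp": [0,0,1],"turn": [0,0,0],"grip": 40}

```text
t: 5.62
tool_pos: [0.5895, 0.3874, 0.0774]
orientation: [0.693, 0.721, -0.001, -0.0]
contact_force: [-0.4, -0.6, -1.4]
width: 0.665
gripper_force: 63.6
```

Call:
play_rows:
  targets:
    - {"dp": [0,0,1],"turn": [0,0,0],"grip": 40}
    - {"dp": [0,0,0],"turn": [0,0,0],"grip": 40}
    - {"dp": [0,0,0],"turn": [0,0,0],"grip": 40}

```text
t: 5.87
tool_pos: [0.591, 0.3881, 0.1037]
orientation: [0.693, 0.721, 0.002, 0.0]
contact_force: [-0.7, -0.0, -1.6]
width: 0.664
gripper_force: 63.6
```

```bash
python3 - <<'E'
from h import *
st();i,R=cam("top");j,S=cam("side");p=monitor.state()["tool_pos"]
cv2.imwrite("pics/g1.png",np.hstack([cv2.resize(i["pixels"][120:220,80:180],None,fx=4,fy=4,interpolation=3),cv2.resize(j["pixels"][50:150,170:270],None,fx=4,fy=4,interpolation=3)]))
# cream blob segmentation test
for im in(i,j):
  b=im["pixels"].astype(int);m=((b[...,2]-b[...,0])>12)&(b.max(2)>90)&((b[...,2]-b[...,1])<40)
  n,l,s,c=cv2.connectedComponentsWithStats(m.astype(np.uint8));print([(s[k].tolist(),c[k].round(1).tolist()) for k in range(1,n) if s[k,4]>80])
E
```

```text
t 5.87 p [0.591  0.3881 0.1037] closing deg 2.3 z [ 0.003  0.002 -1.   ] w 0.664 F 63.6 [-0.7 -0.  -1.6]
[([232, 169, 18, 20, 162], [240.3, 179.7]), ([74, 203, 53, 31, 341], [94.9, 211.1]), ([79, 244, 33, 28, 177], [92.3, 252.9]), ([112, 250, 35, 45, 136], [123.9, 275.1]), ([236, 353, 15, 31, 173], [245.1, 371.1])]
[([70, 0, 28, 75, 262], [85.5, 37.7]), ([24, 71, 67, 133, 1058], [56.0, 129.4]), ([212, 106, 14, 15, 94], [217.7, 113.2]), ([268, 181, 18, 18, 108], [274.9, 189.4]), ([46, 205, 19, 42, 101], [51.1, 222.4]), ([3, 228, 39, 11, 98], [22.2, 232.8]), ([29, 282, 92, 51, 385], [73.0, 310.9])]
```

View pics/g1.png

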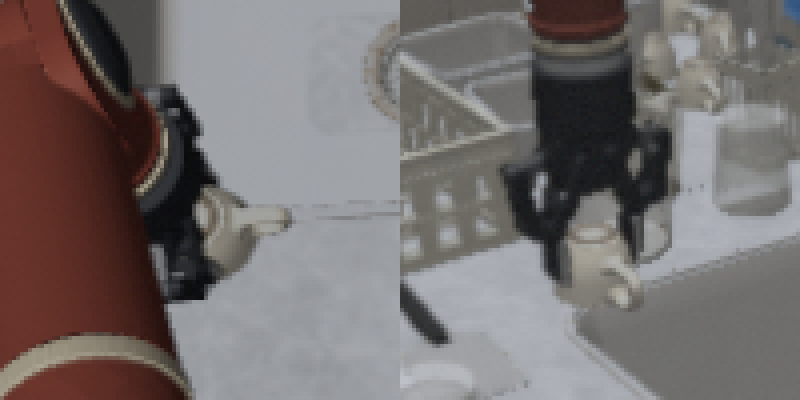

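Both views show the mug held level in the jaws, ring at top (208,208) and side (595,232), handle to the right. Before the transit I'll check its actual pose.

```bash
python3 - <<'E'
from h import *
i,R=cam("top");j,S=cam("side");c1,d1=ray(i,R,131.7,171.7);c2,d2=ray(j,S,218.5,107.7)
k=np.linalg.lstsq(np.c_[d1,-d2],c2-c1,rcond=None)[0];print(c1+k[0]*d1,c2+k[1]*d2, at(i,R,131.7,171.7,.171),at(i,R,152.2,173.2,.146)-at(i,R,131.7,171.7,.171))
E
```

```text
[0.595128   0.37560928 0.17159426] [0.58777221 0.37886751 0.1704536 ] [0.59530055 0.37579078 0.171     ] [-0.0002385  -0.04722227 -0.025     ]
```

Call:
play_rows:
  targets:
    - {"dp": [0.02,-0.4,0],"turn": [0,0,-0.02],"grip": 40}
    - {"dp": [0.03,-0.8,0],"turn": [0,0,-0.02],"grip": 40}
    - {"dp": [0.035,-0.95,0],"turn": [0,0,-0.02],"grip": 40}
    - {"dp": [0.035,-0.95,0],"turn": [0,0,-0.02],"grip": 40}
    - {"dp": [0.035,-0.95,0],"turn": [0,0,-0.02],"grip": 40}

```text
t: 6.48
tool_pos: [0.5936, 0.284, 0.1005]
orientation: [0.697, 0.717, -0.001, 0.0]
contact_force: [-0.1, -0.1, -2.1]
width: 0.664
gripper_force: 63.6
```

Call:
play_rows:
  targets:
    - {"dp": [0.035,-0.95,0],"turn": [0,0,-0.02],"grip": 40}
    - {"dp": [0.035,-0.95,0],"turn": [0,0,-0.02],"grip": 40}
    - {"dp": [0.035,-0.95,0],"turn": [0,0,-0.02],"grip": 40}
    - {"dp": [0.035,-0.95,0],"turn": [0,0,-0.02],"grip": 40}
    - {"dp": [0.035,-0.95,0],"turn": [0,0,-0.02],"grip": 40}

```text
t: 6.9
tool_pos: [0.5978, 0.1652, 0.1008]
orientation: [0.702, 0.712, -0.001, -0.0]
contact_force: [0.1, -0.1, -2.0]
width: 0.66
gripper_force: 63.6
```

Call:
play_rows:
  targets:
    - {"dp": [0.035,-0.95,0],"turn": [0,0,-0.02],"grip": 40}
    - {"dp": [0.035,-0.95,0],"turn": [0,0,-0.02],"grip": 40}
    - {"dp": [0.035,-0.95,0],"turn": [0,0,-0.02],"grip": 40}
    - {"dp": [0.035,-0.95,0],"turn": [0,0,-0.02],"grip": 40}
    - {"dp": [0.035,-0.95,0],"turn": [0,0,-0.02],"grip": 40}

```text
t: 7.32
tool_pos: [0.6019, 0.0466, 0.1008]
orientation: [0.706, 0.708, -0.001, -0.0]
contact_force: [0.7, -0.0, -2.5]
width: 0.663
gripper_force: 63.6
```

Call:
play_rows:
  targets:
    - {"dp": [0.035,-0.95,0],"turn": [0,0,-0.02],"grip": 40}
    - {"dp": [0.035,-0.95,0],"turn": [0,0,-0.02],"grip": 40}
    - {"dp": [0.035,-0.95,0],"turn": [0,0,-0.02],"grip": 40}
    - {"dp": [0.035,-0.95,0],"turn": [0,0,-0.02],"grip": 40}
    - {"dp": [0.035,-0.95,0],"turn": [0,0,-0.02],"grip": 40}

```text
t: 7.73
tool_pos: [0.6061, -0.0719, 0.1008]
orientation: [0.71, 0.704, -0.001, -0.001]
contact_force: [0.2, 0.2, -0.8]
width: 0.662
gripper_force: 63.6
```

Call:
play_rows:
  targets:
    - {"dp": [0.035,-0.95,0],"turn": [0,0,-0.02],"grip": 40}
    - {"dp": [0.035,-0.95,0],"turn": [0,0,-0.03],"grip": 40}
    - {"dp": [0.035,-0.95,0],"turn": [0,0,-0.03],"grip": 40}
    - {"dp": [0.035,-0.95,0],"turn": [0,0,-0.03],"grip": 40}
    - {"dp": [0.03,-0.95,0],"turn": [0,0,-0.03],"grip": 40}

```text
t: 8.15
tool_pos: [0.6102, -0.1905, 0.1007]
orientation: [0.716, 0.698, -0.001, -0.001]
contact_force: [-0.4, -0.5, -0.8]
width: 0.662
gripper_force: 63.6
```

Call:
play_rows:
  targets:
    - {"dp": [0.035,-0.9,0],"turn": [0,0,-0.03],"grip": 40}
    - {"dp": [0.035,-0.9,0],"turn": [0,0,-0.03],"grip": 40}
    - {"dp": [0.02,-0.6,0],"turn": [0,0,-0.02],"grip": 40}
    - {"dp": [0,-0.3,0],"turn": [0,0,0],"grip": 40}
    - {"dp": [0,0,0],"turn": [0,0,0],"grip": 40}

```text
t: 8.57
tool_pos: [0.6124, -0.259, 0.101]
orientation: [0.72, 0.694, -0.001, -0.0]
contact_force: [0.2, -0.8, -0.8]
width: 0.663
gripper_force: 63.6
```

```bash
python3 - <<'E'
from h import *
st();i,R=cam("top");j,S=cam("side")
b=i["pixels"].astype(int);m=((b[...,2]-b[...,0])>8)&(b.max(2)>90)&((b[...,2]-b[...,1])<40);m[:,:300]=0
n,l,s,c=cv2.connectedComponentsWithStats(m.astype(np.uint8));print([(s[k].tolist(),c[k].round(1).tolist()) for k in range(1,n) if s[k,4]>40])
cv2.imwrite("pics/h1.png",np.hstack([cv2.resize(i["pixels"][120:250,280:410],None,fx=3,fy=3,interpolation=3),cv2.resize(j["pixels"][160:290,260:390],None,fx=3,fy=3,interpolation=3)]))
print(proj(i,R,[.6153,-.2816,.178]))
E
```

```text
t 8.57 p [ 0.6124 -0.259   0.101 ] closing deg -2.2 z [-0.001 -0.001 -1.   ] w 0.663 F 63.6 [ 0.2 -0.8 -0.8]
[([386, 86, 14, 25, 54], [393.0, 97.3]), ([300, 89, 13, 36, 169], [306.7, 102.7]), ([356, 145, 62, 42, 548], [383.6, 159.8]), ([362, 183, 42, 16, 188], [384.1, 187.9]), ([332, 189, 15, 45, 91], [338.5, 210.5]), ([400, 212, 14, 43, 80], [407.6, 233.8]), ([303, 338, 51, 35, 314], [324.2, 363.0])]
[381.02997281 149.13320882]
```

Call:
play_rows:
  targets:
    - {"dp": [0.05,-0.5,0],"turn": [0,0,0],"grip": 40}
    - {"dp": [0.05,-0.4,0],"turn": [0,0,0],"grip": 40}
    - {"dp": [0,0,-1],"turn": [0,0,0],"grip": 40}
    - {"dp": [0,0,-1],"turn": [0,0,0],"grip": 40}
    - {"dp": [0,0,-1],"turn": [0,0,0],"grip": 40}

```text
t: 9.08
tool_pos: [0.6169, -0.2798, 0.0264]
orientation: [0.719, 0.695, 0.0, 0.001]
contact_force: [0.5, 0.1, -1.3]
width: 0.664
gripper_force: 63.6
```

Call:
play_rows:
  targets:
    - {"dp": [0,0,0],"turn": [0,0,0],"grip": 40}
    - {"dp": [0,0,0],"turn": [0,0,0],"grip": 40}

```text
t: 9.25
tool_pos: [0.6154, -0.2785, 0.0253]
orientation: [0.719, 0.695, -0.001, -0.001]
contact_force: [0.6, -0.5, -1.1]
width: 0.658
gripper_force: 64.0
```

```bash
python3 - <<'E'
from h import *
st();i,R=cam("top");j,S=cam("side");p=monitor.state()["tool_pos"]
z=p[2]+.0173  # mug bottom height
mx=np.array([p[0],p[1]-.001])
def draw(im,RR,pts,col):
    for q in pts:
        a=proj(im,RR,q);cv2.circle(o,tuple(int(round(x)) for x in (a-org+.5)*4),2,col,-1)
out=[]
for im,RR,org in((i,R,np.array([330,125])),(j,S,np.array([300,190]))):
    o=cv2.resize(im["pixels"][org[1]:org[1]+100,org[0]:org[0]+100],None,fx=4,fy=4,interpolation=3)
    draw(im,RR,[[mx[0]+.032*np.cos(t),mx[1]+.032*np.sin(t),z] for t in np.arange(0,6.28,.4)],(0,0,255))
    draw(im,RR,[[mx[0]-.0022,mx[1]-.06,z+.025]],(0,255,0))
    draw(im,RR,[[.6148+a*.9993+b*.0374,-.2946-.0374*a+b*.9993,.015] for a in(-.044,.044) for b in(-.057,.057)],(255,0,0))
    out.append(o)
cv2.imwrite("pics/h2.png",np.hstack(out))
E
```

```text
t 9.25 p [ 0.6154 -0.2785  0.0253] closing deg -2.0 z [-0.003  0.001 -1.   ] w 0.658 F 64.0 [ 0.6 -0.5 -1.1]
```

View pics/h2.png

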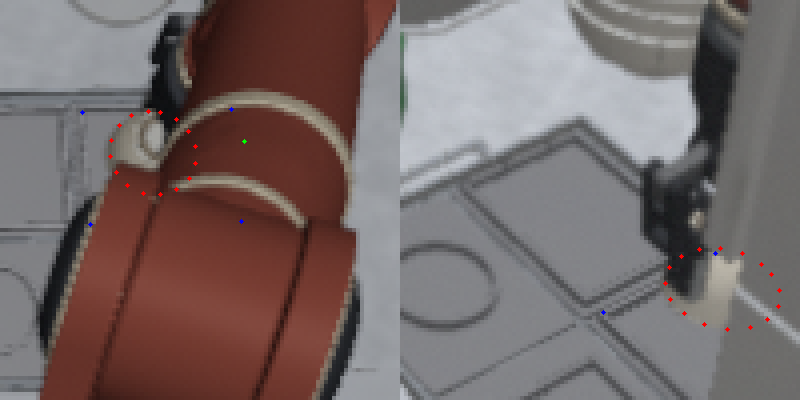

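The mug's visible left edge (110,145) and its bottom in side (700,322) match the drawn prediction, so dead reckoning holds and the well corners line up. Lowering.

Call:
play_rows:
  targets:
    - {"dp": [0,-0.08,-0.5],"turn": [0,0,0],"grip": 40}
    - {"dp": [0,0,-0.4],"turn": [0,0,0],"grip": 40}
    - {"dp": [0,0,-0.3],"turn": [0,0,0],"grip": 40}
    - {"dp": [0,0,-0.1],"turn": [0,0,0],"grip": 40}
    - {"dp": [0,0,0],"turn": [0,0,0],"grip": 40}

```text
t: 9.77
tool_pos: [0.6154, -0.28, -0.0074]
orientation: [0.719, 0.695, -0.0, -0.001]
contact_force: [0.5, 1.2, -0.8]
width: 0.664
gripper_force: 64.0
```

Call:
play_rows:
  targets:
    - {"dp": [0,0,-0.05],"turn": [0,0,0],"grip": 40}
    - {"dp": [0,0,0],"turn": [0,0,0],"grip": 40}

```text
t: 9.93
tool_pos: [0.6165, -0.2807, -0.0071]
orientation: [0.719, 0.695, 0.0, 0.0]
contact_force: [0.1, 1.0, -1.8]
width: 0.663
gripper_force: 64.0
```

Call:
play_rows:
  targets:
    - {"dp": [0,0,-0.05],"turn": [0,0,0],"grip": 40}
    - {"dp": [0,0,0],"turn": [0,0,0],"grip": 40}

```text
t: 10.1
tool_pos: [0.6165, -0.2807, -0.0083]
orientation: [0.719, 0.695, 0.0, 0.0]
contact_force: [0.5, -0.4, -1.1]
width: 0.661
gripper_force: 64.0
```

Call:
play_rows:
  targets:
    - {"dp": [0,0,-0.05],"turn": [0,0,0],"grip": 40}
    - {"dp": [0,0,0],"turn": [0,0,0],"grip": 40}

```text
t: 10.27
tool_pos: [0.6162, -0.2806, -0.0097]
orientation: [0.719, 0.695, -0.0, -0.0]
contact_force: [0.6, -0.6, -1.9]
width: 0.664
gripper_force: 64.0
```

Call:
play_rows:
  targets:
    - {"dp": [0,0,-0.04],"turn": [0,0,0],"grip": 40}
    - {"dp": [0,0,0],"turn": [0,0,0],"grip": 40}

```text
t: 10.43
tool_pos: [0.6164, -0.2807, -0.0103]
orientation: [0.719, 0.695, 0.0, 0.0]
contact_force: [-0.2, -0.1, 1.6]
width: 0.665
gripper_force: 64.4
```

Call:
play_rows:
  targets:
    - {"dp": [0,0,-0.04],"turn": [0,0,0],"grip": 40}
    - {"dp": [0,0,0],"turn": [0,0,0],"grip": 40}

```text
t: 10.6
tool_pos: [0.6164, -0.2807, -0.0103]
orientation: [0.719, 0.695, 0.0, 0.0]
contact_force: [-2.3, 0.2, 6.0]
width: 0.659
gripper_force: 65.1
```

Call:
play_rows:
  targets:
    - {"dp": [0,0,-0.04],"turn": [0,0,0],"grip": 40}
    - {"dp": [0,0,0],"turn": [0,0,0],"grip": 40}

```text
t: 10.77
tool_pos: [0.6164, -0.2807, -0.0104]
orientation: [0.719, 0.695, 0.0, 0.0]
contact_force: [-1.9, 1.6, 9.7]
width: 0.664
gripper_force: 65.7
```

Contact is at z = −0.0103, exactly as predicted (7 mm above the counter grasp). Releasing, then on to mug R.

Call:
play_rows:
  targets:
    - {"dp": [0,0,0.08],"turn": [0,0,0],"grip": 40}
    - {"dp": [0,0,0],"turn": [0,0,0],"grip": 100}
    - {"dp": [0,0,0],"turn": [0,0,0],"grip": 100}
    - {"dp": [0,0,0],"turn": [0,0,0],"grip": 100}
    - {"dp": [0,0,0],"turn": [0,0,0],"grip": 100}

```text
t: 11.18
tool_pos: [0.6162, -0.2806, -0.011]
orientation: [0.719, 0.695, -0.0, -0.0]
contact_force: [0.5, -0.6, 0.1]
width: 0.997
gripper_force: 0.0
```

Call:
play_rows:
  targets:
    - {"dp": [0,0,0.3],"turn": [0,0,0],"grip": 100}
    - {"dp": [0,0,1],"turn": [0,0,0],"grip": 100}
    - {"dp": [0,0,1],"turn": [0,0,0],"grip": 100}
    - {"dp": [0,0,1],"turn": [0,0,0],"grip": 100}
    - {"dp": [0,0,1],"turn": [0,0,0],"grip": 100}

```text
t: 11.6
tool_pos: [0.6162, -0.2807, 0.0983]
orientation: [0.719, 0.695, -0.0, 0.0]
contact_force: [0.4, 0.7, 0.3]
width: 0.999
gripper_force: 0.0
```

Call:
play_rows:
  targets:
    - {"dp": [0,0,0.5],"turn": [0,0,0],"grip": 100}
    - {"dp": [-0.04,0.94,0],"turn": [0,0,-0.114],"grip": 100}
    - {"dp": [-0.04,0.94,0],"turn": [0,0,-0.114],"grip": 100}
    - {"dp": [-0.04,0.94,0],"turn": [0,0,-0.114],"grip": 100}
    - {"dp": [-0.04,0.94,0],"turn": [0,0,-0.114],"grip": 100}

```text
t: 12.02
tool_pos: [0.6119, -0.1855, 0.1091]
orientation: [0.738, 0.675, -0.0, -0.0]
contact_force: [0.1, 0.3, -0.5]
width: 0.999
gripper_force: 0.0
```

Call:
play_rows:
  targets:
    - {"dp": [-0.04,0.94,0],"turn": [0,0,-0.114],"grip": 100}
    - {"dp": [-0.04,0.94,0],"turn": [0,0,-0.114],"grip": 100}
    - {"dp": [-0.04,0.94,0],"turn": [0,0,-0.114],"grip": 100}
    - {"dp": [-0.04,0.94,0],"turn": [0,0,-0.114],"grip": 100}
    - {"dp": [-0.04,0.94,0],"turn": [0,0,-0.114],"grip": 100}

```text
t: 12.43
tool_pos: [0.6069, -0.0679, 0.1091]
orientation: [0.761, 0.649, -0.0, -0.0]
contact_force: [0.5, 0.0, -0.8]
width: 1.001
gripper_force: 0.0
```

Call:
play_rows:
  targets:
    - {"dp": [-0.04,0.94,0],"turn": [0,0,-0.114],"grip": 100}
    - {"dp": [-0.04,0.94,0],"turn": [0,0,-0.114],"grip": 100}
    - {"dp": [-0.04,0.94,0],"turn": [0,0,-0.114],"grip": 100}
    - {"dp": [-0.04,0.94,0],"turn": [0,0,-0.114],"grip": 100}
    - {"dp": [-0.04,0.94,0],"turn": [0,0,-0.114],"grip": 100}

```text
t: 12.85
tool_pos: [0.6019, 0.0495, 0.1091]
orientation: [0.783, 0.623, -0.0, -0.0]
contact_force: [-0.6, 0.7, 0.4]
width: 1.001
gripper_force: 0.0
```

Call:
play_rows:
  targets:
    - {"dp": [-0.04,0.94,0],"turn": [0,0,-0.114],"grip": 100}
    - {"dp": [-0.04,0.94,0],"turn": [0,0,-0.114],"grip": 100}
    - {"dp": [0,0,0],"turn": [0,0,0],"grip": 100}
    - {"dp": [0,0,0],"turn": [0,0,0],"grip": 100}
    - {"dp": [0,0,0],"turn": [0,0,0],"grip": 100}

```text
t: 13.27
tool_pos: [0.6002, 0.0943, 0.1092]
orientation: [0.791, 0.612, -0.0, 0.0]
contact_force: [0.2, 0.1, 0.2]
width: 1.003
gripper_force: 0.0
```

```bash
python3 - <<'E'
from h import *
st();j,S=cam("side");p=monitor.state()["tool_pos"];print(tip(j,S,p,-.05),tip(j,S,p,.05))
E
```

```text
t 13.27 p [0.6002 0.0943 0.1092] closing deg -14.5 z [-0.    -0.001 -1.   ] w 1.003 F 0.0 [0.2 0.1 0.2]
(np.int64(155), np.float64(0.12)) (np.int64(149), np.float64(0.12))
```

Call:
play_rows:
  targets:
    - {"dp": [0,0,-1],"turn": [0,0,0],"grip": 100}
    - {"dp": [0,0,-1],"turn": [0,0,0],"grip": 100}
    - {"dp": [0,0,-1],"turn": [0,0,0],"grip": 100}
    - {"dp": [0,0,-0.8],"turn": [0,0,0],"grip": 100}
    - {"dp": [0,0,0],"turn": [0,0,0],"grip": 100}

```text
t: 13.73
tool_pos: [0.5969, 0.093, 0.0103]
orientation: [0.792, 0.611, -0.004, -0.002]
contact_force: [-0.5, -0.3, 0.2]
width: 0.999
gripper_force: 0.0
```

```bash
python3 - <<'E'
from h import *
st();j,S=cam("side");p=monitor.state()["tool_pos"]
a=np.radians(-14.5)
for s in(-.05,.05):
  q=p+np.array([0,s*np.sin(a),0]);print(tip(j,S,q,s*np.cos(a)))
E
```

```text
t 13.73 p [0.5969 0.093  0.0103] closing deg -14.7 z [-0.009 -0.002 -1.   ] w 0.999 F 0.0 [-0.5 -0.3  0.2]
(np.int64(207), np.float64(-0.0205))
(np.int64(210), np.float64(-0.03))
```

Call:
play_rows:
  targets:
    - {"dp": [0,0,-0.5],"turn": [0,0,0],"grip": 100}
    - {"dp": [0,0,-0.45],"turn": [0,0,0],"grip": 100}
    - {"dp": [0,0,0],"turn": [0,0,0],"grip": 100}

```text
t: 14.03
tool_pos: [0.5992, 0.095, -0.0108]
orientation: [0.791, 0.612, -0.001, -0.001]
contact_force: [-1.0, 0.3, 0.6]
width: 1.001
gripper_force: 0.0
```

Call:
play_rows:
  targets:
    - {"dp": [0,0,-0.2],"turn": [0,0,0],"grip": 100}
    - {"dp": [0,0,-0.18],"turn": [0,0,0],"grip": 100}
    - {"dp": [0,0,0],"turn": [0,0,0],"grip": 100}

```text
t: 14.28
tool_pos: [0.5999, 0.0954, -0.0195]
orientation: [0.791, 0.612, -0.0, -0.0]
contact_force: [-0.5, 0.4, 0.1]
width: 1.0
gripper_force: 0.0
```

Call:
play_rows:
  targets:
    - {"dp": [0,0,0],"turn": [0,0,0],"grip": 40}
    - {"dp": [0,0,0],"turn": [0,0,0],"grip": 40}
    - {"dp": [0,0,0],"turn": [0,0,0],"grip": 40}
    - {"dp": [0,0,0],"turn": [0,0,0],"grip": 40}
    - {"dp": [0,0,0],"turn": [0,0,0],"grip": 40}

```text
t: 14.7
tool_pos: [0.6007, 0.0954, -0.0176]
orientation: [0.791, 0.612, 0.001, 0.0]
contact_force: [-1.2, -0.5, 4.9]
width: 0.663
gripper_force: 62.4
```

Call:
play_rows:
  targets:
    - {"dp": [0,0,0],"turn": [0,0,0],"grip": 40}
    - {"dp": [0,0,0],"turn": [0,0,0],"grip": 40}

```text
t: 14.87
tool_pos: [0.6007, 0.0954, -0.0176]
orientation: [0.791, 0.612, 0.001, 0.0]
contact_force: [-1.2, 0.5, 4.9]
width: 0.667
gripper_force: 62.4
```

Same grip as before. Lifting and carrying to the near-left long well.

Call:
play_rows:
  targets:
    - {"dp": [0,0,0.3],"turn": [0,0,0],"grip": 40}
    - {"dp": [0,0,0.5],"turn": [0,0,0],"grip": 40}
    - {"dp": [0,0,1],"turn": [0,0,0],"grip": 40}
    - {"dp": [0,0,1],"turn": [0,0,0],"grip": 40}
    - {"dp": [0,0,1],"turn": [0,0,0],"grip": 40}

```text
t: 15.28
tool_pos: [0.6001, 0.0953, 0.0778]
orientation: [0.791, 0.612, -0.0, 0.0]
contact_force: [-0.1, 0.1, -1.1]
width: 0.662
gripper_force: 63.8
```

Call:
play_rows:
  targets:
    - {"dp": [0,0,1],"turn": [0,0,0],"grip": 40}
    - {"dp": [0,0,0],"turn": [0,0,0],"grip": 40}
    - {"dp": [0.03,-0.4,0],"turn": [0,0,0.13],"grip": 40}
    - {"dp": [0.07,-0.85,0],"turn": [0,0,0.15],"grip": 40}
    - {"dp": [0.07,-0.85,0],"turn": [0,0,0.15],"grip": 40}

```text
t: 15.7
tool_pos: [0.6041, 0.044, 0.1013]
orientation: [0.773, 0.634, 0.0, -0.0]
contact_force: [0.3, -1.0, -0.6]
width: 0.659
gripper_force: 63.8
```

Call:
play_rows:
  targets:
    - {"dp": [0.07,-0.85,0],"turn": [0,0,0.15],"grip": 40}
    - {"dp": [0.07,-0.85,0],"turn": [0,0,0.15],"grip": 40}
    - {"dp": [0.07,-0.85,0],"turn": [0,0,0.15],"grip": 40}
    - {"dp": [0.07,-0.85,0],"turn": [0,0,0.15],"grip": 40}
    - {"dp": [0.07,-0.85,0],"turn": [0,0,0.15],"grip": 40}

```text
t: 16.12
tool_pos: [0.6128, -0.0644, 0.1011]
orientation: [0.745, 0.667, -0.0, -0.0]
contact_force: [0.6, 0.4, -1.5]
width: 0.659
gripper_force: 63.8
```

Call:
play_rows:
  targets:
    - {"dp": [0.07,-0.85,0],"turn": [0,0,0.15],"grip": 40}
    - {"dp": [0.07,-0.85,0],"turn": [0,0,0.15],"grip": 40}
    - {"dp": [0.07,-0.85,0],"turn": [0,0,0.15],"grip": 40}
    - {"dp": [0.03,-0.87,0],"turn": [0,0,0.15],"grip": 40}
    - {"dp": [0,0,0],"turn": [0,0,0.05],"grip": 40}

```text
t: 16.53
tool_pos: [0.6179, -0.1569, 0.1015]
orientation: [0.722, 0.692, -0.002, 0.002]
contact_force: [-0.0, -3.1, -1.4]
width: 0.665
gripper_force: 63.8
```

Call:
play_rows:
  targets:
    - {"dp": [0,0,-1],"turn": [0,0,0],"grip": 40}
    - {"dp": [0,0,-1],"turn": [0,0,0],"grip": 40}
    - {"dp": [0,0,-1],"turn": [0,0,0],"grip": 40}
    - {"dp": [0,0,0],"turn": [0,0,0],"grip": 40}
    - {"dp": [0,0,0],"turn": [0,0,0],"grip": 40}

```text
t: 16.95
tool_pos: [0.6179, -0.1481, 0.025]
orientation: [0.719, 0.695, -0.001, -0.002]
contact_force: [0.3, -0.0, -0.6]
width: 0.662
gripper_force: 64.2
```

```bash
python3 - <<'E'
from h import *
st()
E
```

```text
t 16.95 p [ 0.6179 -0.1481  0.025 ] closing deg -1.9 z [-0.004  0.001 -1.   ] w 0.662 F 64.2 [ 0.3 -0.  -0.6]
```

Call:
play_rows:
  targets:
    - {"dp": [0.05,0,-0.5],"turn": [0,0,0],"grip": 40}
    - {"dp": [0,0,-0.4],"turn": [0,0,0],"grip": 40}
    - {"dp": [0,0,-0.3],"turn": [0,0,0],"grip": 40}
    - {"dp": [0,0,-0.1],"turn": [0,0,0],"grip": 40}
    - {"dp": [0,0,0],"turn": [0,0,0],"grip": 40}

```text
t: 17.37
tool_pos: [0.6199, -0.1486, -0.0073]
orientation: [0.719, 0.695, -0.0, -0.001]
contact_force: [-0.9, 0.0, -1.9]
width: 0.662
gripper_force: 64.1
```

Call:
play_rows:
  targets:
    - {"dp": [0,0,-0.06],"turn": [0,0,0],"grip": 40}
    - {"dp": [0,0,0],"turn": [0,0,0],"grip": 40}

```text
t: 17.53
tool_pos: [0.6208, -0.149, -0.0077]
orientation: [0.719, 0.695, 0.0, 0.0]
contact_force: [-0.4, 0.2, -1.5]
width: 0.662
gripper_force: 64.2
```

Call:
play_rows:
  targets:
    - {"dp": [0,0,-0.05],"turn": [0,0,0],"grip": 40}
    - {"dp": [0,0,0],"turn": [0,0,0],"grip": 40}

```text
t: 17.7
tool_pos: [0.6207, -0.1489, -0.009]
orientation: [0.719, 0.695, 0.0, 0.0]
contact_force: [0.1, -0.3, -0.2]
width: 0.663
gripper_force: 64.2
```

Call:
play_rows:
  targets:
    - {"dp": [0,0,-0.04],"turn": [0,0,0],"grip": 40}
    - {"dp": [0,0,0],"turn": [0,0,0],"grip": 40}

```text
t: 17.87
tool_pos: [0.6205, -0.1488, -0.0102]
orientation: [0.719, 0.695, 0.0, -0.0]
contact_force: [0.7, -0.3, -1.4]
width: 0.664
gripper_force: 64.2
```

Call:
play_rows:
  targets:
    - {"dp": [0,0,-0.03],"turn": [0,0,0],"grip": 40}
    - {"dp": [0,0,0],"turn": [0,0,0],"grip": 40}

```text
t: 18.03
tool_pos: [0.6206, -0.1488, -0.0105]
orientation: [0.719, 0.695, 0.0, -0.0]
contact_force: [-1.9, -0.4, 1.4]
width: 0.664
gripper_force: 64.6
```

Call:
play_rows:
  targets:
    - {"dp": [0,0,-0.03],"turn": [0,0,0],"grip": 40}
    - {"dp": [0,0,0],"turn": [0,0,0],"grip": 40}

```text
t: 18.2
tool_pos: [0.6206, -0.1488, -0.0106]
orientation: [0.719, 0.695, 0.0, -0.0]
contact_force: [-2.1, 0.1, 6.1]
width: 0.665
gripper_force: 65.2
```

Second mug seated. Releasing, then to the small glass.

Call:
play_rows:
  targets:
    - {"dp": [0,0,0.06],"turn": [0,0,0],"grip": 40}
    - {"dp": [0,0,0],"turn": [0,0,0],"grip": 100}
    - {"dp": [0,0,0],"turn": [0,0,0],"grip": 100}
    - {"dp": [0,0,0],"turn": [0,0,0],"grip": 100}
    - {"dp": [0,0,0],"turn": [0,0,0],"grip": 100}

```text
t: 18.62
tool_pos: [0.6206, -0.149, -0.0103]
orientation: [0.719, 0.695, -0.0, 0.0]
contact_force: [-0.9, 0.0, -0.3]
width: 1.004
gripper_force: 0.0
```

Call:
play_rows:
  targets:
    - {"dp": [0,0,0.3],"turn": [0,0,0],"grip": 100}
    - {"dp": [0,0,1],"turn": [0,0,0],"grip": 100}
    - {"dp": [0,0,1],"turn": [0,0,0],"grip": 100}
    - {"dp": [0,0,1],"turn": [0,0,0],"grip": 100}
    - {"dp": [0,0,1],"turn": [0,0,0],"grip": 100}

```text
t: 19.03
tool_pos: [0.6205, -0.149, 0.0989]
orientation: [0.719, 0.695, -0.0, 0.0]
contact_force: [0.5, -0.3, 0.2]
width: 1.002
gripper_force: 0.0
```

Call:
play_rows:
  targets:
    - {"dp": [0,0,0.7],"turn": [0,0,0],"grip": 100}
    - {"dp": [-0.76,0.943,0],"turn": [0,0,0],"grip": 100}
    - {"dp": [-0.76,0.943,0],"turn": [0,0,0],"grip": 100}
    - {"dp": [-0.76,0.943,0],"turn": [0,0,0],"grip": 100}
    - {"dp": [-0.76,0.943,0],"turn": [0,0,0],"grip": 100}

```text
t: 19.45
tool_pos: [0.5438, -0.0537, 0.1155]
orientation: [0.719, 0.695, 0.0, 0.0]
contact_force: [0.2, 0.2, -0.4]
width: 1.0
gripper_force: 0.0
```

Call:
play_rows:
  targets:
    - {"dp": [-0.76,0.943,0],"turn": [0,0,0],"grip": 100}
    - {"dp": [-0.76,0.943,0],"turn": [0,0,0],"grip": 100}
    - {"dp": [-0.76,0.943,0],"turn": [0,0,0],"grip": 100}
    - {"dp": [-0.76,0.943,0],"turn": [0,0,0],"grip": 100}
    - {"dp": [-0.76,0.943,0],"turn": [0,0,0],"grip": 100}

```text
t: 19.87
tool_pos: [0.4488, 0.0643, 0.1154]
orientation: [0.719, 0.695, 0.001, 0.0]
contact_force: [0.2, 1.1, 0.3]
width: 1.003
gripper_force: 0.0
```

Call:
play_rows:
  targets:
    - {"dp": [-0.76,0.943,0],"turn": [0,0,0],"grip": 100}
    - {"dp": [0,0,0],"turn": [0,0,0],"grip": 100}
    - {"dp": [0,0,0],"turn": [0,0,0],"grip": 100}

```text
t: 20.12
tool_pos: [0.4299, 0.0885, 0.1153]
orientation: [0.717, 0.697, 0.0, -0.0]
contact_force: [-0.1, -0.3, 0.0]
width: 1.004
gripper_force: 0.0
```

```bash
python3 - <<'E'
from h import *
st();i,R=cam("top");j,S=cam("side")
# verify mugs: cream blobs in the caddy region; predicted ring/handle positions
b=i["pixels"].astype(int);m=((b[...,2]-b[...,0])>8)&(b.max(2)>90);m[:,:300]=0
n,l,s,c=cv2.connectedComponentsWithStats(m.astype(np.uint8));print([(s[k].tolist(),c[k].round(1).tolist()) for k in range(1,n) if s[k,4]>60])
for x,y in((.6153,-.2816),(.6202,-.1497)):
  print("ring",proj(i,R,[x,y,.057]).round(1),"tip",proj(i,R,[x-.002,y-.06,.032]).round(1),"left",proj(i,R,[x,y+.032,.007]).round(1),"bottom",proj(i,R,[x-.032,y,.007]).round(1))
crop(i,290,130,130,110,5,"k1")
E
```

```text
t 20.12 p [0.4299 0.0885 0.1153] closing deg -1.7 z [ 0.     0.001 -1.   ] w 1.004 F 0.0 [-0.1 -0.3  0. ]
[([300, 89, 13, 36, 168], [306.7, 102.7]), ([312, 157, 24, 21, 279], [321.7, 167.8]), ([355, 156, 22, 21, 299], [364.9, 166.3]), ([300, 355, 24, 29, 344], [311.0, 370.0])]
ring [369.1 162.2] tip [386.9 164.1] left [354.3 167.5] bottom [366.  177.1]
ring [324.  163.2] tip [342.8 165.1] left [311.  168.5] bottom [322.5 178. ]
```

Both mugs' blobs match the predicted placements to within a pixel. Descending on the glass.

Call:
play_rows:
  targets:
    - {"dp": [0,-0.05,-1],"turn": [0,0,0],"grip": 100}
    - {"dp": [0,0,-1],"turn": [0,0,0],"grip": 100}
    - {"dp": [0,0,-1],"turn": [0,0,0],"grip": 100}
    - {"dp": [0,0,-0.8],"turn": [0,0,0],"grip": 100}
    - {"dp": [0,0,-0.5],"turn": [0,0,0],"grip": 100}

```text
t: 20.63
tool_pos: [0.4311, 0.0838, 0.0055]
orientation: [0.72, 0.694, -0.001, 0.0]
contact_force: [-0.0, 0.5, -0.2]
width: 1.001
gripper_force: 0.0
```

Call:
play_rows:
  targets:
    - {"dp": [0,0,-0.5],"turn": [0,0,0],"grip": 100}
    - {"dp": [0,0,-0.4],"turn": [0,0,0],"grip": 100}
    - {"dp": [0,0,0],"turn": [0,0,0],"grip": 100}
    - {"dp": [0,0,0],"turn": [0,0,0],"grip": 100}

```text
t: 20.97
tool_pos: [0.4313, 0.0843, -0.0155]
orientation: [0.72, 0.694, -0.0, 0.0]
contact_force: [-0.3, -1.3, 0.7]
width: 1.0
gripper_force: 0.0
```

```bash
python3 - <<'E'
from h import *
st();j,S=cam("side");p=monitor.state()["tool_pos"];print(tip(j,S,p,-.05),tip(j,S,p,.05))
E
```

```text
t 20.97 p [ 0.4313  0.0843 -0.0155] closing deg -2.1 z [-0.    -0.001 -1.   ] w 1.000 F 0.0 [-0.3 -1.3  0.7]
(np.int64(220), np.float64(0.0275)) (np.int64(209), np.float64(0.0175))
```

Call:
play_rows:
  targets:
    - {"dp": [0,0.08,0],"turn": [0,0,0],"grip": 100}
    - {"dp": [0,0,0],"turn": [0,0,0],"grip": 20}
    - {"dp": [0,0,0],"turn": [0,0,0],"grip": 20}
    - {"dp": [0,0,0],"turn": [0,0,0],"grip": 20}
    - {"dp": [0,0,0],"turn": [0,0,0],"grip": 20}

```text
t: 21.43
tool_pos: [0.4309, 0.0878, -0.0145]
orientation: [0.719, 0.695, 0.0, 0.0]
contact_force: [-1.0, -0.2, 7.2]
width: 0.519
gripper_force: 58.8
```

Call:
play_rows:
  targets:
    - {"dp": [0,0,0],"turn": [0,0,0],"grip": 20}
    - {"dp": [0,0,0],"turn": [0,0,0],"grip": 20}
    - {"dp": [0,0,0],"turn": [0,0,0],"grip": 20}
    - {"dp": [0,0,0],"turn": [0,0,0],"grip": 20}

```text
t: 21.77
tool_pos: [0.4308, 0.0878, -0.0145]
orientation: [0.719, 0.695, 0.001, 0.0]
contact_force: [-0.1, 0.5, 5.7]
width: 0.512
gripper_force: 59.1
```

Call:
play_rows:
  targets:
    - {"dp": [0,0,0.3],"turn": [0,0,0],"grip": 20}
    - {"dp": [0,0,0.5],"turn": [0,0,0],"grip": 20}
    - {"dp": [0,0,1],"turn": [0,0,0],"grip": 20}
    - {"dp": [0,0,1],"turn": [0,0,0],"grip": 20}
    - {"dp": [0,0,1],"turn": [0,0,0],"grip": 20}

```text
t: 22.18
tool_pos: [0.4298, 0.0875, 0.081]
orientation: [0.719, 0.695, -0.001, -0.0]
contact_force: [0.0, -0.9, -0.9]
width: 0.521
gripper_force: 60.7
```

Call:
play_rows:
  targets:
    - {"dp": [0,0,1],"turn": [0,0,0],"grip": 20}
    - {"dp": [0,0,0.2],"turn": [0,0,0],"grip": 20}
    - {"dp": [0.12,-0.35,0],"turn": [0,0,0],"grip": 20}
    - {"dp": [0.26,-0.8,0],"turn": [0,0,0],"grip": 20}
    - {"dp": [0.28,-0.84,0],"turn": [0,0,0],"grip": 20}

```text
t: 22.6
tool_pos: [0.446, 0.0378, 0.1089]
orientation: [0.718, 0.696, -0.001, -0.001]
contact_force: [1.3, -0.3, -1.1]
width: 0.515
gripper_force: 60.7
```

Call:
play_rows:
  targets:
    - {"dp": [0.28,-0.84,0],"turn": [0,0,0],"grip": 20}
    - {"dp": [0.28,-0.84,0],"turn": [0,0,0],"grip": 20}
    - {"dp": [0.28,-0.84,0],"turn": [0,0,0],"grip": 20}
    - {"dp": [0.28,-0.84,0],"turn": [0,0,0],"grip": 20}
    - {"dp": [0.28,-0.84,0],"turn": [0,0,0],"grip": 20}

```text
t: 23.02
tool_pos: [0.4809, -0.0689, 0.1082]
orientation: [0.719, 0.695, -0.001, -0.001]
contact_force: [-0.4, -0.3, -0.8]
width: 0.514
gripper_force: 60.7
```

Call:
play_rows:
  targets:
    - {"dp": [0.28,-0.84,0],"turn": [0,0,0],"grip": 20}
    - {"dp": [0.28,-0.84,0],"turn": [0,0,0],"grip": 20}
    - {"dp": [0.26,-0.8,0],"turn": [0,0,0],"grip": 20}
    - {"dp": [0.08,-0.28,0],"turn": [0,0,0],"grip": 20}
    - {"dp": [0,0,0],"turn": [0,0,0],"grip": 20}

```text
t: 23.43
tool_pos: [0.5036, -0.139, 0.1085]
orientation: [0.721, 0.693, -0.001, -0.0]
contact_force: [-0.5, 0.4, -0.3]
width: 0.512
gripper_force: 60.8
```

Call:
play_rows:
  targets:
    - {"dp": [0,0,-0.5],"turn": [0,0,0],"grip": 20}
    - {"dp": [0,0,-1],"turn": [0,0,0],"grip": 20}
    - {"dp": [0,0,-1],"turn": [0,0,0],"grip": 20}
    - {"dp": [0,0,0],"turn": [0,0,0],"grip": 20}
    - {"dp": [0,0,0],"turn": [0,0,0],"grip": 20}

```text
t: 23.85
tool_pos: [0.5027, -0.1342, 0.046]
orientation: [0.718, 0.696, -0.001, -0.002]
contact_force: [-0.4, 0.7, -0.2]
width: 0.515
gripper_force: 60.9
```

```bash
python3 - <<'E'
from h import *
st()
E
```

```text
t 23.85 p [ 0.5027 -0.1342  0.046 ] closing deg -1.8 z [-0.005  0.002 -1.   ] w 0.515 F 60.9 [-0.4  0.7 -0.2]
```

Call:
play_rows:
  targets:
    - {"dp": [0.16,-0.4,0],"turn": [0,0,0],"grip": 20}
    - {"dp": [0.16,-0.42,0],"turn": [0,0,0],"grip": 20}
    - {"dp": [0,0,-0.6],"turn": [0,0,0],"grip": 20}
    - {"dp": [0,0,0],"turn": [0,0,0],"grip": 20}
    - {"dp": [0,0,0],"turn": [0,0,0],"grip": 20}

```text
t: 24.27
tool_pos: [0.5128, -0.1576, 0.0329]
orientation: [0.719, 0.695, 0.0, 0.0]
contact_force: [0.4, 0.5, -1.2]
width: 0.515
gripper_force: 60.9
```

```bash
python3 - <<'E'
from h import *
st();i,R=cam("top");j,S=cam("side")
p=monitor.state()["tool_pos"];z=p[2]+.0145;g=np.array([p[0],p[1]-.0016])
def draw(im,RR,pts,col):
    for q in pts:
        a=proj(im,RR,q);cv2.circle(o,tuple(int(round(x)) for x in (a-org+.5)*4),1,col,-1)
out=[]
C=lambda x,y,r,z:[[x+r*np.cos(t),y+r*np.sin(t),z] for t in np.arange(0,6.28,.4)]
for im,RR,org in((i,R,np.array([290,140])),(j,S,np.array([270,190]))):
    o=cv2.resize(im["pixels"][org[1]:org[1]+100,org[0]:org[0]+100],None,fx=4,fy=4,interpolation=3)
    draw(im,RR,C(*g,.019,z),(0,0,255));draw(im,RR,C(*g,.024,z+.061),(0,255,255));draw(im,RR,C(.5118,-.1586,.031,.015),(255,0,0))
    out.append(o)
cv2.imwrite("pics/m1.png",np.hstack(out))
E
```

```text
t 24.27 p [ 0.5128 -0.1576  0.0329] closing deg -2.0 z [ 0. -0. -1.] w 0.515 F 60.9 [ 0.4  0.5 -1.2]
```

View pics/m1.png

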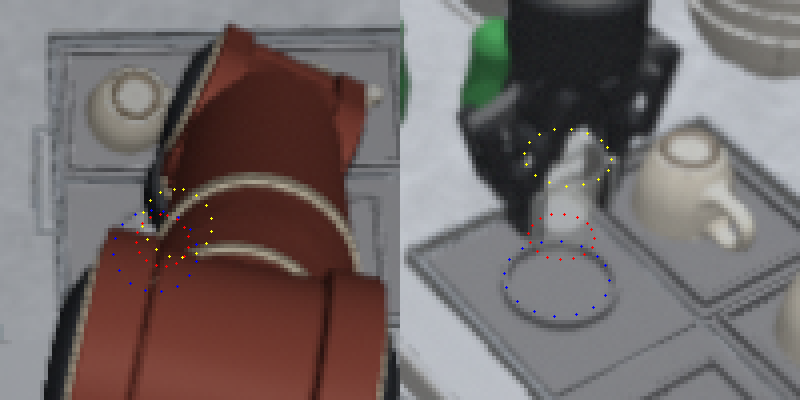

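The glass hangs level above the round well. In side its foot is at about (568,240), with the same small calibration shift as the well rim. Mug R sits flat in its long well. Lowering.

Call:
play_rows:
  targets:
    - {"dp": [0,0,-0.6],"turn": [0,0,0],"grip": 20}
    - {"dp": [0,0,-0.5],"turn": [0,0,0],"grip": 20}
    - {"dp": [0,0,-0.3],"turn": [0,0,0],"grip": 20}
    - {"dp": [0,0,-0.05],"turn": [0,0,0],"grip": 20}
    - {"dp": [0,0,0],"turn": [0,0,0],"grip": 20}

```text
t: 24.78
tool_pos: [0.5125, -0.1566, -0.0039]
orientation: [0.719, 0.695, -0.0, -0.0]
contact_force: [-0.0, -0.7, -1.5]
width: 0.515
gripper_force: 60.9
```

Call:
play_rows:
  targets:
    - {"dp": [0,0,-0.05],"turn": [0,0,0],"grip": 20}
    - {"dp": [0,0,0],"turn": [0,0,0],"grip": 20}

```text
t: 24.95
tool_pos: [0.513, -0.1568, -0.0047]
orientation: [0.719, 0.695, 0.0, 0.0]
contact_force: [-0.4, -0.7, -1.2]
width: 0.509
gripper_force: 60.9
```

Call:
play_rows:
  targets:
    - {"dp": [0,0,-0.05],"turn": [0,0,0],"grip": 20}
    - {"dp": [0,0,0],"turn": [0,0,0],"grip": 20}

```text
t: 25.12
tool_pos: [0.5127, -0.1566, -0.0062]
orientation: [0.719, 0.695, 0.0, 0.0]
contact_force: [-1.0, -0.1, -0.5]
width: 0.514
gripper_force: 60.9
```

Call:
play_rows:
  targets:
    - {"dp": [0,0,-0.04],"turn": [0,0,0],"grip": 20}
    - {"dp": [0,0,0],"turn": [0,0,0],"grip": 20}

```text
t: 25.28
tool_pos: [0.5128, -0.1567, -0.0073]
orientation: [0.719, 0.695, 0.0, 0.0]
contact_force: [-0.4, 0.1, -0.2]
width: 0.519
gripper_force: 60.9
```

Call:
play_rows:
  targets:
    - {"dp": [0,0,-0.03],"turn": [0,0,0],"grip": 20}
    - {"dp": [0,0,0],"turn": [0,0,0],"grip": 20}

```text
t: 25.45
tool_pos: [0.5128, -0.1568, -0.0074]
orientation: [0.719, 0.695, 0.0, 0.0]
contact_force: [-0.3, 0.6, 4.7]
width: 0.516
gripper_force: 60.7
```

Call:
play_rows:
  targets:
    - {"dp": [0,0,-0.03],"turn": [0,0,0],"grip": 20}
    - {"dp": [0,0,0],"turn": [0,0,0],"grip": 20}

```text
t: 25.62
tool_pos: [0.5129, -0.1568, -0.0075]
orientation: [0.719, 0.695, 0.0, 0.0]
contact_force: [-2.0, -0.2, 10.4]
width: 0.516
gripper_force: 60.5
```

Call:
play_rows:
  targets:
    - {"dp": [0,0,0.08],"turn": [0,0,0],"grip": 20}
    - {"dp": [0,0,0],"turn": [0,0,0],"grip": 90}
    - {"dp": [0,0,0],"turn": [0,0,0],"grip": 90}
    - {"dp": [0,0,0],"turn": [0,0,0],"grip": 90}
    - {"dp": [0,0,0],"turn": [0,0,0],"grip": 90}

```text
t: 26.03
tool_pos: [0.5124, -0.1566, -0.0072]
orientation: [0.719, 0.695, -0.0, -0.0]
contact_force: [-0.2, 1.2, 0.2]
width: 0.9
gripper_force: 0.0
```

Call:
play_rows:
  targets:
    - {"dp": [0,0,0.3],"turn": [0,0,0],"grip": 90}
    - {"dp": [0,0,1],"turn": [0,0,0],"grip": 90}
    - {"dp": [0,0,1],"turn": [0,0,0],"grip": 90}
    - {"dp": [0,0,1],"turn": [0,0,0],"grip": 90}
    - {"dp": [0,0,1],"turn": [0,0,0],"grip": 90}

```text
t: 26.45
tool_pos: [0.5122, -0.1566, 0.102]
orientation: [0.719, 0.695, -0.0, -0.0]
contact_force: [0.4, 0.5, 0.7]
width: 0.897
gripper_force: 0.0
```

Call:
play_rows:
  targets:
    - {"dp": [0,0,0.8],"turn": [0,0,0],"grip": 90}
    - {"dp": [0.162,0.94,0],"turn": [0,0,0],"grip": 100}
    - {"dp": [0.162,0.94,0],"turn": [0,0,0],"grip": 100}
    - {"dp": [0.162,0.94,0],"turn": [0,0,0],"grip": 100}
    - {"dp": [0.162,0.94,0],"turn": [0,0,0],"grip": 100}

```text
t: 26.87
tool_pos: [0.5288, -0.0617, 0.1212]
orientation: [0.719, 0.695, 0.0, 0.0]
contact_force: [0.3, 0.6, -0.4]
width: 1.003
gripper_force: 0.0
```

Call:
play_rows:
  targets:
    - {"dp": [0.162,0.94,0],"turn": [0,0,0],"grip": 100}
    - {"dp": [0.162,0.94,0],"turn": [0,0,0],"grip": 100}
    - {"dp": [0.162,0.94,0],"turn": [0,0,0],"grip": 100}
    - {"dp": [0.162,0.94,0],"turn": [0,0,0],"grip": 100}
    - {"dp": [0.162,0.94,0],"turn": [0,0,0],"grip": 100}

```text
t: 27.28
tool_pos: [0.5489, 0.056, 0.121]
orientation: [0.719, 0.695, 0.0, 0.0]
contact_force: [0.2, 0.6, -0.5]
width: 0.999
gripper_force: 0.0
```

Call:
play_rows:
  targets:
    - {"dp": [0.162,0.94,0],"turn": [0,0,0],"grip": 100}
    - {"dp": [0.162,0.94,0],"turn": [0,0,0],"grip": 100}
    - {"dp": [0.162,0.94,0],"turn": [0,0,0],"grip": 100}
    - {"dp": [0.162,0.94,0],"turn": [0,0,0],"grip": 100}
    - {"dp": [0.162,0.94,0],"turn": [0,0,0],"grip": 100}

```text
t: 27.7
tool_pos: [0.5691, 0.1736, 0.1209]
orientation: [0.719, 0.695, -0.0, -0.0]
contact_force: [-0.2, 0.6, -0.1]
width: 1.002
gripper_force: 0.0
```

Call:
play_rows:
  targets:
    - {"dp": [0.162,0.94,0],"turn": [0,0,0],"grip": 100}
    - {"dp": [0.162,0.94,0],"turn": [0,0,0],"grip": 100}
    - {"dp": [0,0,0],"turn": [0,0,0],"grip": 100}
    - {"dp": [0,0,0],"turn": [0,0,0],"grip": 100}
    - {"dp": [0,0,0],"turn": [0,0,0],"grip": 100}

```text
t: 28.12
tool_pos: [0.5771, 0.2182, 0.1207]
orientation: [0.719, 0.695, -0.001, 0.0]
contact_force: [-0.7, -0.7, -0.4]
width: 1.001
gripper_force: 0.0
```

```bash
python3 - <<'E'
from h import *
st();i,R=cam("top");j,S=cam("side")
t=lambda x,y:(125+(x-2)/5,165+(y-2)/5); s=lambda x,y:(150+(x-2)/5,130+(y-2)/5)
print("base near edge top",at(i,R,*t(371,147),0),"side base left/right/bottom",at(j,S,*s(446,235),.0),at(j,S,*s(512,235),0),at(j,S,*s(480,254),0))
for p in([.578,.2195],[.5786,.2213],[.5756,.2116]):
    q=lambda z,dx,dy:((proj(i,R,[p[0]+dx,p[1]+dy,z])-[125,165])*5+2).round()
    r=lambda z,dx,dy:((proj(j,S,[p[0]+dx,p[1]+dy,z])-[150,130])*5+2).round()
    print(p,"topbase-near",q(0,-.022,0),"baseright",q(0,0,-.022),"side base centre",r(0,0,0),"side near",r(0,-.014,-.017),"head top",r(.09,0,0))
E
```

```text
t 28.12 p [0.5771 0.2182 0.1207] closing deg -2.0 z [-0.    -0.001 -1.   ] w 1.001 F 0.0 [-0.7 -0.7 -0.4]
base near edge top [0.56303755 0.22590781 0.        ] side base left/right/bottom [0.56850693 0.24450306 0.        ] [0.60116065 0.2214298  0.        ] [0.57456417 0.21571106 0.        ]
[0.578, 0.2195] topbase-near [382. 158.] baseright [417. 120.] side base centre [481. 249.] side near [477. 270.] head top [476. 121.]
[0.5786, 0.2213] topbase-near [379. 157.] baseright [414. 119.] side base centre [481. 247.] side near [476. 269.] head top [475. 119.]
[0.5756, 0.2116] topbase-near [395. 161.] baseright [430. 123.] side base centre [485. 257.] side near [481. 278.] head top [480. 128.]
```

Call:
play_rows:
  targets:
    - {"dp": [0.13,0.18,0],"turn": [0,0,0],"grip": 100}
    - {"dp": [0,0,0],"turn": [0,0,0],"grip": 100}
    - {"dp": [0,0,-1],"turn": [0,0,0],"grip": 100}
    - {"dp": [0,0,-1],"turn": [0,0,0],"grip": 100}
    - {"dp": [0,0,-1],"turn": [0,0,0],"grip": 100}

```text
t: 28.63
tool_pos: [0.5812, 0.2239, 0.0453]
orientation: [0.719, 0.695, 0.001, 0.0]
contact_force: [-0.6, 0.7, -0.2]
width: 0.998
gripper_force: 0.0
```

Call:
play_rows:
  targets:
    - {"dp": [0,0,-0.7],"turn": [0,0,0],"grip": 100}
    - {"dp": [0,0,-0.6],"turn": [0,0,0],"grip": 100}
    - {"dp": [0,0,-0.5],"turn": [0,0,0],"grip": 100}
    - {"dp": [0,0,0],"turn": [0,0,0],"grip": 100}
    - {"dp": [0,0,0],"turn": [0,0,0],"grip": 100}

```text
t: 29.05
tool_pos: [0.5805, 0.2236, 0.0002]
orientation: [0.719, 0.695, -0.0, -0.0]
contact_force: [0.3, -0.3, 0.5]
width: 1.002
gripper_force: 0.0
```

```bash
python3 - <<'E'
from h import *
st();j,S=cam("side");p=monitor.state()["tool_pos"];print(tip(j,S,p,-.05),tip(j,S,p,.05))
E
```

```text
t 29.05 p [5.805e-01 2.236e-01 2.000e-04] closing deg -1.9 z [-0.001 -0.    -1.   ] w 1.002 F 0.0 [ 0.3 -0.3  0.5]
(np.int64(171), np.float64(0.0445)) (np.int64(163), np.float64(0.0345))
```

Call:
play_rows:
  targets:
    - {"dp": [0,0,-0.2],"turn": [0,0,0],"grip": 100}
    - {"dp": [0,0,0],"turn": [0,0,0],"grip": 20}
    - {"dp": [0,0,0],"turn": [0,0,0],"grip": 20}
    - {"dp": [0,0,0],"turn": [0,0,0],"grip": 20}
    - {"dp": [0,0,0],"turn": [0,0,0],"grip": 20}

```text
t: 29.52
tool_pos: [0.5809, 0.2242, -0.0036]
orientation: [0.719, 0.695, 0.001, -0.0]
contact_force: [-3.6, 0.8, 8.8]
width: 0.462
gripper_force: 61.1
```

Call:
play_rows:
  targets:
    - {"dp": [0,0,0],"turn": [0,0,0],"grip": 20}
    - {"dp": [0,0,0],"turn": [0,0,0],"grip": 20}
    - {"dp": [0,0,0],"turn": [0,0,0],"grip": 20}

```text
t: 29.77
tool_pos: [0.5811, 0.2241, -0.0034]
orientation: [0.719, 0.695, 0.001, 0.0]
contact_force: [-1.0, -0.1, 6.2]
width: 0.457
gripper_force: 59.8
```

Width is a bit less than the nominal 44 mm. I'll lift slightly and check numerically that the mill comes along upright.

```bash
cat >> h.py <<'E'
def fill(j,S,q):
    """dark brown filling: centroid and principal axis near the projected point q"""
    u,v=[int(x) for x in proj(j,S,q)];b=j["pixels"][v-22:v+22,u-18:u+18].astype(int)
    m=((b[...,2]-b[...,0])>3)&(b.max(2)<125)&(b.max(2)>55)
    n,l,s,c=cv2.connectedComponentsWithStats(m.astype(np.uint8));k=1+np.argmax(s[1:,4]);print("filling",s[k]+[u-18,v-22,0,0,0],c[k]+[u-18,v-22])
E
python3 - <<'E'
from h import *
j,S=cam("side");fill(j,S,[.58,.222,.025])
p=monitor.state()["tool_pos"];print(tip(j,S,p,-.03),tip(j,S,p,.03))
E
```

```text
filling [241 168  11  12 108] [246.12962963 173.31481481]
(np.int64(173), np.float64(0.0295)) (np.int64(169), np.float64(0.0205))
```

Call:
play_rows:
  targets:
    - {"dp": [0,0,0.3],"turn": [0,0,0],"grip": 20}
    - {"dp": [0,0,0.5],"turn": [0,0,0],"grip": 20}
    - {"dp": [0,0,0.4],"turn": [0,0,0],"grip": 20}
    - {"dp": [0,0,0],"turn": [0,0,0],"grip": 20}
    - {"dp": [0,0,0],"turn": [0,0,0],"grip": 20}

```text
t: 30.23
tool_pos: [0.5813, 0.2241, 0.0267]
orientation: [0.719, 0.695, 0.001, 0.0]
contact_force: [-0.6, -0.0, -1.4]
width: 0.459
gripper_force: 60.5
```

```bash
python3 - <<'E'
from h import *
st();j,S=cam("side");fill(j,S,[.58,.222,.055])
print(proj(j,S,[.58,.222,.025]),proj(j,S,[.58,.222,.055]))
E
```

```text
t 30.23 p [0.5813 0.2241 0.0267] closing deg -1.9 z [ 0.002  0.001 -1.   ] w 0.459 F 60.5 [-0.6 -0.  -1.4]
filling [240 156  13  16 125] [246.008 164.304]
[245.72162805 171.90365283] [245.37984097 163.39895773]
```

Filling moved up by the expected 9 px, so the mill is held upright. Lifting clear and carrying it to the square well.

Call:
play_rows:
  targets:
    - {"dp": [0,0,0.8],"turn": [0,0,0],"grip": 20}
    - {"dp": [0,0,1],"turn": [0,0,0],"grip": 20}
    - {"dp": [0,0,1],"turn": [0,0,0],"grip": 20}
    - {"dp": [0,0,1],"turn": [0,0,0],"grip": 20}
    - {"dp": [0,0,0.2],"turn": [0,0,0],"grip": 20}

```text
t: 30.7
tool_pos: [0.5831, 0.2244, 0.1295]
orientation: [0.719, 0.695, 0.003, 0.002]
contact_force: [0.9, 0.4, -1.2]
width: 0.463
gripper_force: 60.8
```

Call:
play_rows:
  targets:
    - {"dp": [-0.06,-0.4,0],"turn": [0,0,0],"grip": 20}
    - {"dp": [-0.11,-0.8,0],"turn": [0,0,0],"grip": 20}
    - {"dp": [-0.141,-0.98,0],"turn": [0,0,0],"grip": 20}
    - {"dp": [-0.141,-0.98,0],"turn": [0,0,0],"grip": 20}
    - {"dp": [-0.141,-0.98,0],"turn": [0,0,0],"grip": 20}

```text
t: 31.12
tool_pos: [0.5635, 0.1183, 0.1232]
orientation: [0.719, 0.695, -0.002, -0.001]
contact_force: [-0.6, 0.5, -1.0]
width: 0.456
gripper_force: 60.7
```

Call:
play_rows:
  targets:
    - {"dp": [-0.141,-0.98,0],"turn": [0,0,0],"grip": 20}
    - {"dp": [-0.141,-0.98,0],"turn": [0,0,0],"grip": 20}
    - {"dp": [-0.141,-0.98,0],"turn": [0,0,0],"grip": 20}
    - {"dp": [-0.141,-0.98,0],"turn": [0,0,0],"grip": 20}
    - {"dp": [-0.141,-0.98,0],"turn": [0,0,0],"grip": 20}

```text
t: 31.53
tool_pos: [0.5456, -0.004, 0.1233]
orientation: [0.719, 0.695, -0.002, -0.002]
contact_force: [0.5, 0.1, -0.9]
width: 0.454
gripper_force: 60.7
```

Call:
play_rows:
  targets:
    - {"dp": [-0.141,-0.98,0],"turn": [0,0,0],"grip": 20}
    - {"dp": [-0.141,-0.98,0],"turn": [0,0,0],"grip": 20}
    - {"dp": [-0.141,-0.98,0],"turn": [0,0,0],"grip": 20}
    - {"dp": [-0.141,-0.98,0],"turn": [0,0,0],"grip": 20}
    - {"dp": [-0.141,-0.98,0],"turn": [0,0,0],"grip": 20}

```text
t: 31.95
tool_pos: [0.5279, -0.126, 0.1234]
orientation: [0.719, 0.695, -0.002, -0.002]
contact_force: [1.0, -0.6, -1.2]
width: 0.457
gripper_force: 60.7
```

Call:
play_rows:
  targets:
    - {"dp": [-0.141,-0.98,0],"turn": [0,0,0],"grip": 20}
    - {"dp": [-0.141,-0.98,0],"turn": [0,0,0],"grip": 20}
    - {"dp": [-0.141,-0.98,0],"turn": [0,0,0],"grip": 20}
    - {"dp": [-0.141,-0.98,0],"turn": [0,0,0],"grip": 20}
    - {"dp": [-0.141,-0.98,0],"turn": [0,0,0],"grip": 20}

```text
t: 32.37
tool_pos: [0.5102, -0.2481, 0.1232]
orientation: [0.719, 0.695, -0.001, -0.002]
contact_force: [-0.4, 0.5, -2.2]
width: 0.458
gripper_force: 60.7
```

Call:
play_rows:
  targets:
    - {"dp": [-0.141,-0.98,0],"turn": [0,0,0],"grip": 20}
    - {"dp": [-0.08,-0.5,0],"turn": [0,0,0],"grip": 20}
    - {"dp": [-0.03,-0.2,0],"turn": [0,0,0],"grip": 20}
    - {"dp": [0,0,0],"turn": [0,0,0],"grip": 20}
    - {"dp": [0,0,0],"turn": [0,0,0],"grip": 20}

```text
t: 32.78
tool_pos: [0.5065, -0.2872, 0.1246]
orientation: [0.718, 0.696, 0.0, -0.001]
contact_force: [0.0, 0.7, -1.0]
width: 0.462
gripper_force: 60.7
```

```bash
python3 - <<'E'
from h import *
st()
E
```

```text
t 32.78 p [ 0.5065 -0.2872  0.1246] closing deg -1.8 z [-0.001  0.003 -1.   ] w 0.462 F 60.7 [ 0.   0.7 -1. ]
```

Call:
play_rows:
  targets:
    - {"dp": [0,-0.04,-0.7],"turn": [0,0,0],"grip": 20}
    - {"dp": [0,0,-1],"turn": [0,0,0],"grip": 20}
    - {"dp": [0,0,-1],"turn": [0,0,0],"grip": 20}
    - {"dp": [0,0,-0.7],"turn": [0,0,0],"grip": 20}
    - {"dp": [0,0,-0.5],"turn": [0,0,0],"grip": 20}

```text
t: 33.2
tool_pos: [0.5065, -0.2863, 0.0258]
orientation: [0.718, 0.697, 0.0, -0.002]
contact_force: [-0.2, 1.1, -1.4]
width: 0.459
gripper_force: 60.7
```

Call:
play_rows:
  targets:
    - {"dp": [0,0,-0.4],"turn": [0,0,0],"grip": 20}
    - {"dp": [0,0,-0.25],"turn": [0,0,0],"grip": 20}
    - {"dp": [0,0,-0.1],"turn": [0,0,0],"grip": 20}
    - {"dp": [0,0,0],"turn": [0,0,0],"grip": 20}
    - {"dp": [0,0,0],"turn": [0,0,0],"grip": 20}

```text
t: 33.62
tool_pos: [0.5072, -0.2901, 0.0099]
orientation: [0.719, 0.695, 0.0, 0.001]
contact_force: [0.8, -0.1, -1.7]
width: 0.458
gripper_force: 60.7
```

```bash
python3 - <<'E'
from h import *
st()
E
```

```text
t 33.62 p [ 0.5072 -0.2901  0.0099] closing deg -1.9 z [ 0.001 -0.001 -1.   ] w 0.458 F 60.7 [ 0.8 -0.1 -1.7]
```

Call:
play_rows:
  targets:
    - {"dp": [0,0,-0.1],"turn": [0,0,0],"grip": 20}
    - {"dp": [0,0,-0.08],"turn": [0,0,0],"grip": 20}
    - {"dp": [0,0,0],"turn": [0,0,0],"grip": 20}

```text
t: 33.87
tool_pos: [0.5066, -0.2901, 0.0049]
orientation: [0.719, 0.695, 0.0, 0.0]
contact_force: [-0.5, 0.5, -0.4]
width: 0.464
gripper_force: 60.7
```

Call:
play_rows:
  targets:
    - {"dp": [0,0,-0.04],"turn": [0,0,0],"grip": 20}
    - {"dp": [0,0,0],"turn": [0,0,0],"grip": 20}

```text
t: 34.03
tool_pos: [0.5066, -0.2901, 0.0038]
orientation: [0.719, 0.695, 0.0, -0.0]
contact_force: [0.3, -0.2, -1.2]
width: 0.454
gripper_force: 60.7
```

Call:
play_rows:
  targets:
    - {"dp": [0,0,-0.04],"turn": [0,0,0],"grip": 20}
    - {"dp": [0,0,0],"turn": [0,0,0],"grip": 20}

```text
t: 34.2
tool_pos: [0.5067, -0.2903, 0.0037]
orientation: [0.719, 0.695, 0.0, 0.0]
contact_force: [-0.7, 0.2, 4.4]
width: 0.463
gripper_force: 61.3
```

Contact. Releasing, lifting and backing away.

Call:
play_rows:
  targets:
    - {"dp": [0,0,0],"turn": [0,0,0],"grip": 85}
    - {"dp": [0,0,0],"turn": [0,0,0],"grip": 85}
    - {"dp": [0,0,0],"turn": [0,0,0],"grip": 85}
    - {"dp": [0,0,0],"turn": [0,0,0],"grip": 85}
    - {"dp": [0,0,0],"turn": [0,0,0],"grip": 85}

```text
t: 34.62
tool_pos: [0.5066, -0.2901, 0.0027]
orientation: [0.719, 0.695, -0.0, -0.0]
contact_force: [0.4, 0.2, 0.8]
width: 0.849
gripper_force: 0.0
```

Call:
play_rows:
  targets:
    - {"dp": [0,0,0.3],"turn": [0,0,0],"grip": 85}
    - {"dp": [0,0,1],"turn": [0,0,0],"grip": 85}
    - {"dp": [0,0,1],"turn": [0,0,0],"grip": 85}
    - {"dp": [0,0,1],"turn": [0,0,0],"grip": 85}
    - {"dp": [0,0,1],"turn": [0,0,0],"grip": 85}

```text
t: 35.03
tool_pos: [0.5064, -0.2901, 0.1119]
orientation: [0.719, 0.695, -0.0, 0.0]
contact_force: [1.0, -0.5, -0.1]
width: 0.846
gripper_force: 0.0
```

Call:
play_rows:
  targets:
    - {"dp": [0,0,1],"turn": [0,0,0],"grip": 85}
    - {"dp": [0,1,0.3],"turn": [0,0,0],"grip": 85}
    - {"dp": [0,1,0],"turn": [0,0,0],"grip": 85}
    - {"dp": [0,1,0],"turn": [0,0,0],"grip": 85}
    - {"dp": [0,1,0],"turn": [0,0,0],"grip": 85}

```text
t: 35.45
tool_pos: [0.5066, -0.1892, 0.1437]
orientation: [0.719, 0.695, 0.0, 0.0]
contact_force: [0.9, -0.0, 0.0]
width: 0.851
gripper_force: 0.0
```

Call:
play_rows:
  targets:
    - {"dp": [0,1,0],"turn": [0,0,0],"grip": 85}
    - {"dp": [0,1,0],"turn": [0,0,0],"grip": 85}
    - {"dp": [0,1,0],"turn": [0,0,0],"grip": 85}
    - {"dp": [0,1,0],"turn": [0,0,0],"grip": 85}
    - {"dp": [0,1,0],"turn": [0,0,0],"grip": 85}

```text
t: 35.87
tool_pos: [0.5065, -0.064, 0.1434]
orientation: [0.719, 0.695, 0.0, 0.0]
contact_force: [-0.5, -0.5, 0.2]
width: 0.849
gripper_force: 0.0
```

Call:
play_rows:
  targets:
    - {"dp": [0,1,0],"turn": [0,0,0],"grip": 85}
    - {"dp": [0,1,0],"turn": [0,0,0],"grip": 85}
    - {"dp": [0,1,0],"turn": [0,0,0],"grip": 85}
    - {"dp": [0,1,0],"turn": [0,0,0],"grip": 85}
    - {"dp": [0,1,0],"turn": [0,0,0],"grip": 85}

```text
t: 36.28
tool_pos: [0.5065, 0.0611, 0.1434]
orientation: [0.719, 0.695, 0.0, 0.0]
contact_force: [0.3, -0.2, 0.1]
width: 0.851
gripper_force: 0.0
```

Call:
play_rows:
  targets:
    - {"dp": [0,1,0],"turn": [0,0,0],"grip": 85}
    - {"dp": [0,0,0],"turn": [0,0,0],"grip": 85}
    - {"dp": [0,0,0],"turn": [0,0,0],"grip": 85}

```text
t: 36.53
tool_pos: [0.5064, 0.0866, 0.1431]
orientation: [0.718, 0.697, 0.0, -0.0]
contact_force: [-0.3, -0.7, 0.2]
width: 0.849
gripper_force: 0.0
```

```bash
python3 - <<'E'
from h import *
st();i,R=cam("top");b=i["pixels"].astype(int)
m=((b[...,2]-b[...,0])>8)&(b.max(2)>90);m[:,:300]=0
n,l,s,c=cv2.connectedComponentsWithStats(m.astype(np.uint8));print("cream",[(s[k].tolist(),c[k].round(1).tolist()) for k in range(1,n) if s[k,4]>60])
# change vs the first picture in the lower wells (mill, glass)
o=cv2.resize(cv2.imread("pics/top0.png"),(512,384),interpolation=cv2.INTER_AREA)
d=(cv2.absdiff(o,i["pixels"]).max(2)>14).astype(np.uint8);d[:,:295]=0;d[:140]=0
n,l,s,c=cv2.connectedComponentsWithStats(d);print("diff",[(s[k].tolist(),c[k].round(1).tolist()) for k in range(1,n) if s[k,4]>12])
for nm,x,y,h in(("mill",.5069,-.2905,.09),("glass",.5118,-.1586,.061)):print(nm,"base",proj(i,R,[x,y,.007]).round(1),"top",proj(i,R,[x,y,.007+h]).round(1))
j,S=cam("side");o=cv2.resize(cv2.imread("pics/side0.png"),(512,384),interpolation=cv2.INTER_AREA)
d=(cv2.absdiff(o,j["pixels"]).max(2)>16).astype(np.uint8);d[:,:270]=0;d[:190]=0
n,l,s,c=cv2.connectedComponentsWithStats(d);print("side diff",[(s[k].tolist(),c[k].round(1).tolist()) for k in range(1,n) if s[k,4]>12])
for nm,x,y,h in(("mill",.5069,-.2905,.09),("glass",.5118,-.1586,.061)):print(nm,"base",proj(j,S,[x,y,.007]).round(1),"top",proj(j,S,[x,y,.007+h]).round(1))
E
```

```text
t 36.53 p [0.5064 0.0866 0.1431] closing deg -1.7 z [ 0.     0.001 -1.   ] w 0.849 F 0.0 [-0.3 -0.7  0.2]
cream [([300, 89, 13, 36, 167], [306.7, 102.7]), ([312, 157, 24, 21, 277], [321.7, 167.8]), ([355, 156, 23, 21, 300], [364.9, 166.3]), ([300, 355, 24, 29, 351], [311.0, 370.0])]
diff [([351, 151, 19, 1, 19], [360.0, 151.0]), ([307, 152, 19, 1, 19], [316.0, 152.0]), ([354, 155, 32, 22, 352], [367.3, 165.5]), ([311, 157, 31, 22, 350], [324.0, 166.8]), ([322, 181, 25, 1, 25], [334.0, 181.0]), ([378, 180, 13, 1, 13], [384.0, 180.0]), ([316, 183, 22, 1, 22], [326.5, 183.0]), ([364, 182, 20, 1, 20], [373.5, 182.0]), ([322, 190, 18, 17, 155], [329.7, 199.0]), ([366, 191, 19, 17, 201], [374.8, 199.5]), ([374, 220, 13, 1, 13], [380.0, 220.0]), ([330, 223, 29, 1, 29], [344.0, 223.0]), ([427, 272, 13, 4, 16], [434.1, 274.6]), ([395, 277, 13, 1, 13], [401.0, 277.0]), ([363, 279, 13, 1, 13], [369.0, 279.0]), ([331, 281, 13, 1, 13], [337.0, 281.0]), ([315, 282, 13, 1, 13], [321.0, 282.0]), ([295, 370, 12, 14, 94], [299.1, 377.6])]
mill base [371.8 201.6] top [380.5 195.4]
glass base [327.8 202.6] top [331.3 198.6]
side diff [([270, 190, 19, 21, 277], [278.9, 198.2]), ([330, 222, 29, 31, 494], [343.4, 235.7]), ([299, 235, 22, 26, 279], [309.5, 247.9]), ([367, 254, 19, 26, 311], [375.6, 265.0]), ([336, 267, 22, 36, 503], [346.7, 285.2]), ([364, 267, 3, 9, 18], [364.8, 271.5])]
mill base [344.7 297.6] top [349.4 268.9]
glass base [308.4 261.2] top [309.8 242.3]
```

All four silhouettes, in both cameras, match objects standing upright at the well centres. Handing in.

```bash
python3 -c "
from bench import bot
print(bot.close_job())"
```

```text
the job is handed in; nothing more can be done
None
```

The job is handed in: both clean mugs are upside down in the long wells, the small glass is upright in the round well and the mill is upright in the square well. Both cameras agreed with those positions just before hand-in, and I did not touch the used mug, the tumbler or the look-alikes.

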